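# Scan the taller book at the library desk

## Robot

A 6-joint arm with a two-finger parallel gripper is mounted at the origin on the work surface. World frame = base frame: x ahead of the robot, y to its left, z up, the work surface at z = 0. Lengths are in m, angles in rad, forces in N, time in s.
With the tool pointing down it reaches from about 0.35 to 0.775 m from the base axis. Payload 7.3 kg.
Tool frame: the origin (TCP) lies on the centre line of the jaws, within the pads' length; the fingertips stand 25 mm ahead of it and the grasp point (between the pads) lies 6 mm ahead of it; z points along the fingers, y is the line along which they close (so a half turn about z gives the same grasp; the last joint's range is limited). The gripper opens to 92 mm and grips with 3 to 60 N. Pads are 19 mm wide; open, the fingers measure 130 mm over their backs; the gripper's body (75 mm by 190 mm) begins 47 mm behind the grasp point.
Start: joints at [1.169, 0.342, 1.524, -0, 1.275, -0.146], TCP at [0.133, 0.508, 0.217] pointing down, gripper open.
Joint ranges: [-2.53, 2.53], [-0.77, 2.02], [0.04, 2.7], [-1, 4.14], [0.28, 2.66], [-3.11, 3.11]. Speed limits (rad/s): [2.57, 2.57, 3.14, 3.14, 3.14, 3.14].

## Interface

Orientations are given as [roll, pitch, yaw] about the fixed x, y, z axes, in that order (R = Rz(yaw) Ry(pitch) Rx(roll)).
In Python, from cell import status, read_camera, camera_info, ticket, models gives the robot as it stands.
- The arm moves only by the tool send_rows, never from a script. Its argument "plan" is a list of rows, each an object with "offset": the shift along the tool's x, y, z in mm, a list of three; "yaw": the turn about the tool's z in rad. In form: [{"offset": [dx, dy, dz], "yaw": yaw}, ...]. A call has 1 to 20 rows; each row shifts and turns the commanded pose from where the row before left it, along the tool's axes as they then stand; what a row does not reach is not made up. A row lasts 1/10 s, in which the tool goes at most 50 mm and 8.59 degrees, less where a joint would pass 70% of its speed; a pose out of reach is approached as far as the arm can. A call is refused whole if a number of a shift passes 50 or a number of a turn 0.15, either way. A call with a gripper value outside its range is refused whole. "hand" is the closure, from 0 (fully open) to 1 (shut), set as the call begins (left out, the last holds). The fingers move at their own pace and stop on an object; "squeeze" is the grip in N (left out, the last holds). Time passes only in rows, so rows that do not move let the fingers close. It gives the time, the measured TCP pose, the force, the opening and the grip force at its end, in the units of the state.
- status.observe(): the state, without advancing time (a new reading comes with each control period).
- read_camera(name): name is "scene" or "top" or "wrist"; returns the picture (420x560x3 uint8, red, green, blue); there is no depth.
- camera_info(name): a dict with "vfov" (degrees; the focal length in pixels is half the picture's height over the tangent of half this angle, whatever the lens; pixels are square), "cx", "cy" (the principal point, pixels), "origin" and "attitude" of the camera in the world. Camera axes: x right, y down, z forward; pixel columns grow to the right and rows downward; lengths in m; the calibration is good to about 2 mm. A picture is of the moment at which its call begins: read the wrist's pose just before it. camera_info takes no time and is no camera call; for the wrist camera it gives the pose at the moment of the call.
- ticket.hand_in(): hands the job in; it is judged then, once.
Trained networks look in the newest picture that a camera, given by its name, has taken for a name from the list of things; names that differ only in an ending like _2 or _b are one class to them, and where a whole thing is asked for, a point or a joint stands for the part that bears it (a point fixed in the world has none). Each returns a list of dicts, best first, with "conf" (0 to 1); they miss things now and then, are a little off and sometimes report something else, mostly with a low value. They report only what shows in the picture. A call takes as long as a camera call.
- models.regions_of(camera, label): "mask" (420x560 bool, what is visible of it) and "extent" ([left, top, right, bottom] in pixels, round what is visible of it).
The state is a dict: "time": time; "qpos": joint angles; "qvel": joint speeds; "joint_efforts": joint torques, N m; "tool_pos": TCP position; "tool_rot": TCP orientation; "contact_force": force on the tool from outside, world axes, zero at the start; "torque": the same for the moment, N m; "opening": finger opening in m; "grip_force": force on a finger pad.
Only numpy, scipy, OpenCV 4.12 (cv2) and the standard library are available. Lean on these libraries where they do the work, as an engineer would, in place of code of your own. Each camera call takes 0.05 s, during which the arm holds its last target. There are 200 camera calls.

## Task

Swing the chest's lid right over so that it stays open by itself, take the barcode scanner out, and scan the label of the taller book on the reading stand: aim the scanner squarely at the label from about 6 cm away and hold it still there for a good second. Then lay the scanner flat, right way up, on the leather desk pad, setting it down rather than dropping it, and leave the lid open. Do not touch the two books, and leave everything else standing where it is.

Things in the scene. Friction and masses are not known exactly. Their poses are not given: they have to be found in the camera images.
- chest: dark wooden chest, 180 mm (x) by 270 mm (y), 60 mm tall to its rim, walls and floor 8 mm thick, heavy and fixed; origin under its centre; x points from the front (handle side) to the hinge side. It stands on the right half of the desk
- lid (a joint): angle of the chest's lid in rad: 0 shut, grows as it opens, stop at 1.9. The lid (0.35 kg, 11 mm thick, resting on the rim) swings up about the chest's far rim; its hinge has almost no friction: it falls shut below about 1.5 and falls open onto the stop above that
- lid_hinge (a point): middle of the lid's hinge line, on the chest's +x rim at 60 mm height; axes as the chest's; the lid turns about its y axis
- lid_bar (a point): middle of the lid's brass handle bar, a round bar 12 mm thick and 110 mm long parallel to the hinge. With the lid shut it stands 42 mm out from the chest's front at 66 mm height, so that a finger fits between bar and chest; it is carried by two thin arms at its ends, in the plane of the lid. It lies 222 mm from the hinge line and 6 mm above the hinge plane (axes turn with the lid)
- scanner: dark flat-bottomed hand-held barcode scanner, 150 mm long, lying in the chest, about 0.18 kg. x is the way it looks (to its nose), z up when lying flat; origin under the middle of its length. Body 34 mm wide and 28 mm tall from x = -75 to +36 mm, head 44 mm wide and 30 mm tall from +35 to +75 mm. In the chest its nose always points along the chest's +y, within about 10 degrees. It balances near its origin
- scanner_nose (a point): centre of the scanner's glass window at the end of its nose, 75 mm ahead of its origin and 15 mm above its underside; same axes as the scanner; the scanner looks along +x from here
- stand: wooden reading stand, fixed, 160 x 270 mm foot, on the left half of the desk; it carries two books side by side, leaning back 30 degrees from upright and facing the stand's own -x (roughly towards the desk's middle). Origin under the foot, x from the front to the back. Its ledge, on which the books' lower edges stand, is 30 mm above the desk
- tall_book: the taller of the two books on the stand, 105 mm wide, 25 mm thick, 215 mm tall, fixed. It can be in the left or the right place (62 mm either side of the stand's middle). Origin at the middle of its lower front edge, 40 mm in front of the stand's origin and 30 mm above the desk; axes as the stand's (not leaning)
- tall_book_label (a point): centre of the barcode label (white, 46 mm wide, 32 mm tall, dark bars) on the taller book's front cover, 120 mm up the cover from its lower edge and on its middle line, 134 mm above the desk. Its x axis points straight out of the cover (30 degrees above level), its z axis up along the cover
- short_book: the shorter book on the stand, 105 mm wide, 25 mm thick, 150 mm tall, fixed, in the other place; it has a like label 85 mm up its cover, which is not to be scanned. Origin at the middle of its lower front edge; axes as the stand's
- pad: dark brown leather desk pad lying on the desk, fixed, 230 (x) by 130 mm (y), 5 mm thick; origin under its centre
- pencup: leather pen cup with three pens, 72 mm across, cup 95 mm tall (pens to about 140 mm); origin under its centre
- clock: desk clock: round brass case 76 mm across on an 85 x 45 mm wooden foot, 88 mm tall; origin under its centre
- weight: domed glass paperweight, 72 mm across, 42 mm tall; origin under its centre
- mug: white ceramic mug, 76 mm across, 85 mm tall, handle on its +y side; origin under its centre
- stamp: wooden hand stamp standing upright, 36 mm across, 70 mm tall; origin under its centre
- case: leather spectacles case, 155 x 58 x 36 mm; origin under its centre
- glue: white bottle with a black cap, 52 mm across, 110 mm tall; origin under its centre
- tin: flat metal tin 70 x 38 x 24 mm lying in the chest beside the scanner's nose end; origin under its centre

How it is judged:
By the outcome, as a careful person would: the job done as asked, in the order asked, and still so for the second after the job is handed in, with the robot touching nothing.
It also fails if it takes over 62 s, if anything falls off the work surface, if the arm or the gripper's body presses on something with over 40 N, if the wrist force passes 120 N, or if a joint passes its speed limit or range.

## Working session

There is one attempt and no reset: what is moved stays moved. The work goes in short steps, Python scripts to look and compute and a tool call to move; the robot and the scene stay as the last step left them, time stands still between calls to the robot, and variables do not carry over. Pictures are saved under pics/ and viewed, at most 11 in all, crops included, and the job is handed in when it is done.

Besides the shell and the picture viewer there is one more tool, called after "Emit:" as name([rows], argument=value, ...), one row to a line, values as JSON. send_rows: Moves the arm, as the interface text tells. Its arguments: {"type":"object","properties":{"plan":{"type":"array"},"hand":{"type":"number"},"squeeze":{"type":"number"}},"required":["plan"]}

```bash
ls; mkdir -p pics
python3 - <<'E'
from cell import status, read_camera, camera_info, models
import cv2
s=status.observe(); print(s)
ims=[]
for n in("scene","top"):
    im=read_camera(n); cv2.imwrite(f"pics/{n}0.png",cv2.cvtColor(im,cv2.COLOR_RGB2BGR))
    print(n,camera_info(n))
    for l in["chest","lid_bar","stand","tall_book","short_book","tall_book_label","pad","pencup","clock","weight","mug","stamp","case","glue"]:
        r=models.regions_of(n,l)
        print(l,[(round(x["conf"],2),x["extent"]) for x in r[:2]])
print(camera_info("wrist"))
E
```

```text
pics
{'time': 0.0, 'qpos': array([ 1.16900313e+00,  3.42732705e-01,  1.52502876e+00,  3.48077573e-07,
        1.27540385e+00, -1.45996679e-01]), 'qvel': array([-0.00047643, -0.00071464, -0.00071125,  0.00057536, -0.00153014,
        0.00261952]), 'joint_efforts': array([ 9.24600099e-04, -4.31233943e+01, -2.44222909e+01,  7.19997799e-02,
        5.57714654e-02, -1.28970328e-04]), 'tool_pos': array([0.1326405 , 0.50752449, 0.2167357 ]), 'tool_rot': array([-3.14003677e+00, -2.29117298e-04,  2.88579586e+00]), 'contact_force': array([0.17206473, 0.72902165, 0.18005023]), 'torque': array([-0.04394388,  0.01453013, -0.05556469]), 'grip_force': 0.0, 'opening': 0.09195323590288595}
scene {'vfov': 49.23788329702026, 'cx': 279.32384050830296, 'cy': 208.71247999071582, 'origin': array([ 1.43291815, -0.05538028,  0.94633802]), 'attitude': array([-2.32333801, -0.00984138,  1.55350996])}
chest [(0.83, [136.5, 185.6, 244.6, 270.4])]
lid_bar [(0.83, [138.1, 184.3, 243.3, 255.5]), (0.74, [392.1, 200.3, 465.0, 278.0])]
stand [(0.66, [377.8, 181.9, 449.4, 289.5])]
tall_book [(0.61, [392.0, 198.7, 462.3,
[... 1250 characters left out ...]
1, [238.5, 175.8, 281.5, 248.4]), (0.33, [304.1, 163.1, 399.5, 241.9])]
pencup [(0.6, [234.9, 147.0, 259.5, 171.1])]
clock [(0.74, [297.1, 121.1, 323.0, 138.8])]
weight [(0.75, [257.2, 148.7, 281.5, 170.8])]
mug [(0.81, [154.3, 257.7, 181.7, 295.6]), (0.44, [130.2, 173.3, 178.5, 214.3])]
stamp [(0.61, [152.1, 255.6, 180.7, 295.4]), (0.51, [284.4, 244.7, 296.2, 258.3])]
case [(0.67, [382.0, 242.2, 407.9, 291.8]), (0.55, [284.2, 245.6, 292.1, 258.4])]
glue [(0.77, [217.1, 140.8, 234.4, 158.8])]
{'vfov': 67.37055095919663, 'cx': 275.8058004674699, 'cy': 204.54428155174458, 'origin': array([0.05738263, 0.52676878, 0.38488769]), 'attitude': array([2.85058469e+00, 1.62427370e-04, 1.31602582e+00])}
```

Run:
```python
import cv2
a=cv2.imread("pics/top0.png")[90:310,90:430]; cv2.imwrite("pics/top0c.png",cv2.resize(a,None,fx=2.35,fy=2.35,interpolation=cv2.INTER_CUBIC))
a=cv2.imread("pics/scene0.png")[130:330,110:490]; cv2.imwrite("pics/scene0c.png",cv2.resize(a,None,fx=2.1,fy=2.1,interpolation=cv2.INTER_CUBIC))
```

```text
(no output)
```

View pics/top0c.png

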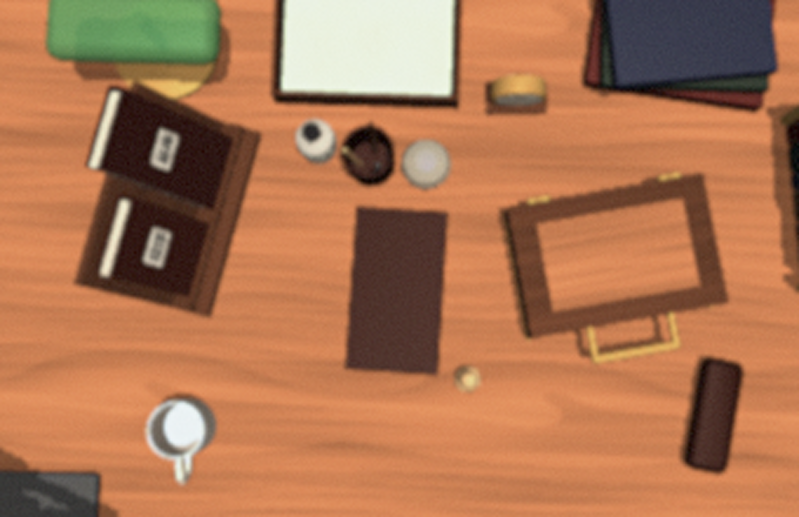

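View pics/scene0c.png

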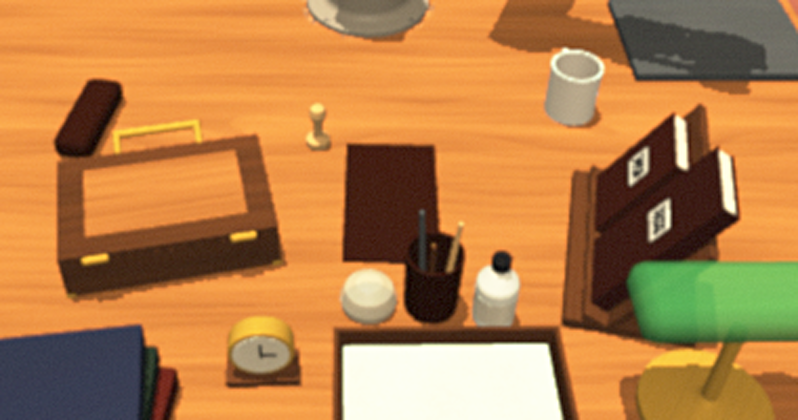

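The top view shows the chest lid rim at crop (505,210), (703,176), (727,300), (527,335), with the handle bar at (592,358)–(680,346). The tall book is the far one, label at (165,150); the short book's label is at (157,247). The pad lies at (345–447, 207–373), with the stamp near its corner at (467,378). The scene view agrees with this.

```bash
cat > h.py <<'E'
import numpy as np, cv2
from scipy.spatial.transform import Rotation as R
from scipy.optimize import least_squares
from cell import status, read_camera, camera_info, models
def K(i): return 210/np.tan(np.radians(i["vfov"]/2))
def proj(P,i):
    c=(np.atleast_2d(P)-i["origin"])@R.from_euler("xyz",i["attitude"]).as_matrix()
    return np.c_[i["cx"]+K(i)*c[:,0]/c[:,2], i["cy"]+K(i)*c[:,1]/c[:,2]]
def ray(uv,z,i):
    uv=np.atleast_2d(uv); d=np.c_[(uv[:,0]-i["cx"])/K(i),(uv[:,1]-i["cy"])/K(i),np.ones(len(uv))]@R.from_euler("xyz",i["attitude"]).as_matrix().T
    return i["origin"]+d*((z-i["origin"][2])/d[:,2])[:,None]
def place(p,L):  # p=x,y,yaw
    L=np.atleast_2d(L).astype(float); c,s=np.cos(p[2]),np.sin(p[2])
    return np.c_[p[0]+c*L[:,0]-s*L[:,1],p[1]+s*L[:,0]+c*L[:,1],L[:,2]]
def fit(L,obs,p0):  # obs: list (info,idx list,uv)
    f=lambda p: np.concatenate([(proj(place(p,np.array(L)[ix]),i)-uv).ravel() for i,ix,uv in obs])
    r=least_squares(f,p0); return r.x,np.abs(r.fun).max()
def state():
    s=status.observe(); print("t",round(s["time"],2),"pos",s["tool_pos"].round(4),"rot",s["tool_rot"].round(4),"F",s["contact_force"].round(1),"open",round(s["opening"],4),"grip",round(s["grip_force"],1)); return s
def togo(xyz,yaw=None): # shift in tool axes (mm) to reach world xyz with the present yaw
    s=status.observe(); m=R.from_euler("xyz",s["tool_rot"]).as_matrix()
    print("offset mm",(m.T@(np.array(xyz)-s["tool_pos"])*1000).round(1))
E
python3 - <<'E'
from h import *
T=camera_info("top"); S=camera_info("scene")
u=lambda a:np.array(a)/2.35+90
v=lambda a:np.array(a)/2.1+[110,130]
# chest lid top corners z .071: +x+y(UL), +x-y, -x-y, -x+y, bar ends
L=[(.09,.135,.071),(.09,-.135,.071),(-.09,-.135,.071),(-.09,.135,.071),(-.132,.055,.066),(-.132,-.055,.066)]
w=[(505,210),(703,176),(727,300),(527,335),(593,358),(680,346)]
p,e=fit(L,[(T,range(6),u(w))],[.45,-.2,.1]);print("chest",p,e)
p,e=fit(L,[(T,range(6),u(w)),(S,range(6),v([(280,262),(70,288),(60,175),(258,138),(198,124),(117,132)]))],p);print("chest both",p,e)
print(place(p,L[4:]),place(p,[(.09,0,.06)]))
# stand
for sg in(1,):
    L=[(-.04+.06,.062*sg,.03+.12*np.cos(np.pi/6)),(-.04+.0425,-.062*sg,.03+.085*np.cos(np.pi/6))]
    for sgn in(1,-1):
        LL=np.array(L)*[1,sgn,1]
        for n,i,uv in(("T",T,u([(165,150),(157,247)])),("S",S,v([(659,220),(638,167)]))):
            q,e=fit(LL,[(i,[0,1],uv)],[.5,.3,1.4]);print(n,sgn,q,e)
        q,e=fit(LL,[(T,[0,1],u([(165,150),(157,247)])),(S,[0,1],v([(659,220),(638,167)]))],[.5,.3,1.4]);print("stand",sgn,q,e,place(q,LL))
L=[(.115,.065,.005),(.115,-.065,.005),(-.115,-.065,.005),(-.115,.065,.005)]
print("pad",fit(L,[(T,range(4),u([(357,207),(447,212),(437,373),(346,368)]))],[.4,0,0]))
for n,a,z in(("stamp",(467,378),.06),("weight",(426,163),.03),("cup",(368,155),.09),("mug",(183,425),.085),("glue",(315,138),.1),("clock",(517,92),.08),("case",(713,415),.036)): print(n,ray(u(a),z,T))
E
```

```text
chest [ 0.54396446 -0.27499158  0.20319574] 2.168655986542376
chest both [ 0.55577723 -0.27361814  0.20715972] 14.965683690044585
[[ 0.41528705 -0.24694401  0.066     ]
 [ 0.43791198 -0.35459211  0.066     ]] [[ 0.64385294 -0.25510684  0.06      ]]
T 1 [ 0.59539437  0.33973088 -1.52460836] 0.12954607698782183
S 1 [ 0.59939338  0.33726139 -1.51734191] 0.3022993441913684
stand 1 [ 0.59689752  0.33866354 -1.52056459] 0.9416435740187694 [[0.65982353 0.32180183 0.13392305]
 [0.53510125 0.33305364 0.10361216]]
T -1 [0.59330287 0.31755005 1.3365781 ] 0.12954607777217575
S -1 [0.59746311 0.31506594 1.34384455] 0.30229934379067913
stand -1 [0.59489573 0.31647444 1.34062187] 0.9416435710759572 [[0.65982353 0.32180183 0.13392305]
 [0.53510125 0.33305364 0.10361216]]
pad (array([ 0.4926253 ,  0.02092089, -0.03178053]), np.float64(0.7333992666910376))
stamp [[ 0.37356621 -0.07881225  0.06      ]]
weight [[ 0.66844543 -0.01504032  0.03      ]]
cup [[0.66666972 0.06210358 0.09      ]]
mug [[0.30214359 0.29300978 0.085     ]]
glue [[0.68573049 0.13266716 0.1       ]]
clock [[ 0.76043378 -0.13583743  0.08      ]]
case [[ 0.33270023 -0.41465646  0.036     ]]
```

Emit:
send_rows([
  {"offset": [-34.6, -29.3, 0], "yaw": 0},
  {"offset": [-34.6, -29.3, 0], "yaw": 0},
  {"offset": [-34.6, -29.3, 0], "yaw": 0},
  {"offset": [-34.6, -29.3, 0], "yaw": 0},
  {"offset": [-34.6, -29.3, 0], "yaw": 0},
  {"offset": [-34.6, -29.3, 0], "yaw": 0},
  {"offset": [-34.6, -29.3, 0], "yaw": 0},
  {"offset": [-34.6, -29.3, 0], "yaw": 0},
  {"offset": [-34.6, -29.3, 0], "yaw": 0},
  {"offset": [-34.6, -29.3, 0], "yaw": 0},
  {"offset": [-34.6, -29.3, 0], "yaw": 0},
  {"offset": [-10.8, -43.3, 0], "yaw": 0},
  {"offset": [-10.8, -43.3, 0], "yaw": 0},
  {"offset": [-10.8, -43.3, 0], "yaw": 0},
  {"offset": [-10.8, -43.3, 0], "yaw": 0},
  {"offset": [-10.8, -43.3, 0], "yaw": 0},
  {"offset": [-10.8, -43.3, 0], "yaw": 0},
  {"offset": [-10.8, -43.3, 0], "yaw": 0},
  {"offset": [-10.8, -43.3, 0], "yaw": 0},
  {"offset": [-10.8, -43.3, 0], "yaw": 0},
])

```text
time: 3.5
tool_pos: [0.4146, -0.3037, 0.2175]
tool_rot: [3.142, 0.0, 2.885]
contact_force: [0.8, 0.7, -0.1]
opening: 0.0914
grip_force: 0.0
```

Emit:
send_rows([
  {"offset": [0, 0, 0], "yaw": 0.139},
  {"offset": [0, 0, 0], "yaw": 0.139},
  {"offset": [0, 0, 0], "yaw": 0.139},
  {"offset": [0, 0, 0], "yaw": 0.139},
  {"offset": [0, 0, 0], "yaw": 0.139},
  {"offset": [0, 0, 0], "yaw": 0.139},
  {"offset": [0, 0, 0], "yaw": 0.139},
  {"offset": [0, 0, 0], "yaw": 0.139},
  {"offset": [0, 0, 0], "yaw": 0},
])

```text
time: 4.4
tool_pos: [0.4149, -0.3018, 0.2174]
tool_rot: [3.141, -0.0, 1.773]
contact_force: [-0.1, -0.3, -0.5]
opening: 0.0918
grip_force: 0.0
```

Run:
```python
from h import *
state(); print(camera_info("wrist"))
im=read_camera("wrist"); cv2.imwrite("pics/w1.png",cv2.cvtColor(cv2.resize(im,None,fx=1.4,fy=1.4),cv2.COLOR_RGB2BGR))
```

```text
t 4.4 pos [ 0.4149 -0.3018  0.2174] rot [ 3.1415 -0.      1.7726] F [-0.1 -0.3 -0.5] open 0.0918 grip 0.0
{'vfov': 67.37055095919663, 'cx': 275.8058004674699, 'cy': 204.54428155174458, 'origin': array([ 0.39898709, -0.22658854,  0.3848475 ]), 'attitude': array([ 2.85055292e+00, -1.73283586e-04,  2.02804724e-01])}
```

View pics/w1.png

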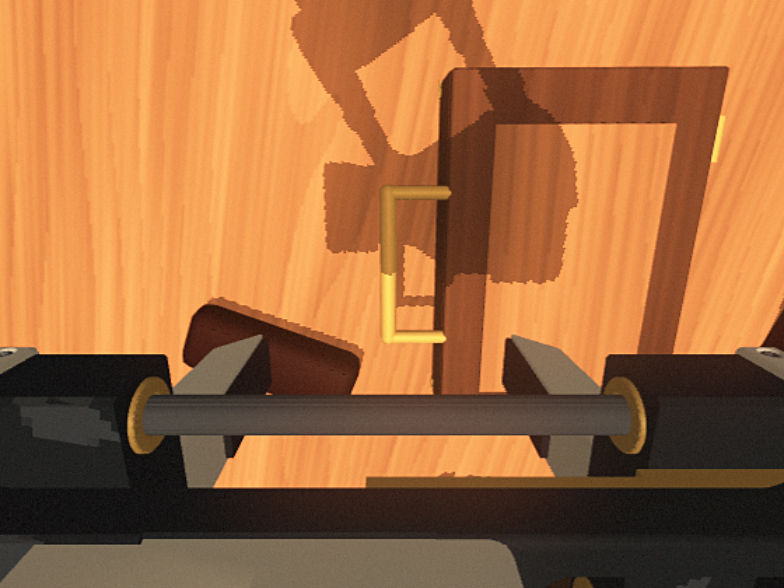

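The wrist view shows the bar from (387,190) to (389,338), and the lid's +y corners at (455,69) and (727,68), in the 1.4x picture. The spectacles case lies at (270,345).

Run:
```python
from h import *
W=camera_info("wrist")
# bar ends (outer corner centres) , lid corners
L=[(-.132,.055,.066),(-.132,-.055,.066),(-.09,.135,.071),(.09,.135,.071)]
p,e=fit(L,[(W,range(4),np.array([(388,191),(390,338),(455,69),(727,68)])/1.4)],[.544,-.275,.2]);print(p,e)
b=ray(np.array([(388,191),(390,338)])/1.4,.066,W);print(b,b.mean(0),np.linalg.norm(b[0]-b[1]))
hd=np.array([np.cos(p[2]),np.sin(p[2]),0]);bm=place(p,[(-.132,0,.066)])[0]
togo(bm+[0,0,.006])
h=np.array([.09,.06]) # arc in chest x,z for TCP (grasp 6mm ahead => +6)
for a in np.arange(0,1.91,.1):
    print(round(a,2),(np.array([.222*(1-np.cos(a))+.006*np.sin(a), .222*np.sin(a)+.006*(np.cos(a)-1)])*1000).round(1))
```

```text
[ 0.54600818 -0.27905858  0.20948239] 2.862709022354238
[[ 0.4051303  -0.25080533  0.066     ]
 [ 0.42996282 -0.36075578  0.066     ]] [ 0.41754656 -0.30578055  0.066     ] 0.11271981025707774
offset mm [ -5.    0.9 145.4]
0.0 [0. 0.]
0.1 [ 1.7 22.1]
0.2 [ 5.6 44. ]
0.3 [11.7 65.3]
0.4 [19.9 86. ]
0.5 [ 30.1 105.7]
0.6 [ 42.2 124.3]
0.7 [ 56.1 141.6]
0.8 [ 71.6 157.4]
0.9 [ 88.7 171.6]
1.0 [107.1 184. ]
1.1 [126.6 194.6]
1.2 [147.1 203.1]
1.3 [168.4 209.5]
1.4 [190.2 213.8]
1.5 [212.3 215.9]
1.6 [234.5 215.7]
1.7 [256.6 213.4]
1.8 [278.3 208.8]
1.9 [299.4 202.1]
```

Emit:
send_rows([
  {"offset": [-5, 1, 20], "yaw": -0.008},
  {"offset": [0, 0, 30], "yaw": 0},
  {"offset": [0, 0, 10], "yaw": 0},
  {"offset": [0, 0, 0], "yaw": 0},
  {"offset": [0, 0, 0], "yaw": 0},
], hand=0.67, squeeze=12)

```text
time: 4.95
tool_pos: [0.4173, -0.3068, 0.1582]
tool_rot: [3.141, 0.001, 1.783]
contact_force: [0.6, 0.1, -0.1]
opening: 0.0563
grip_force: 0.0
```

Emit:
send_rows([
  {"offset": [0, 0, 25], "yaw": 0},
  {"offset": [0, 0, 20], "yaw": 0},
  {"offset": [0, 0, 15], "yaw": 0},
  {"offset": [0, 0, 15], "yaw": 0},
  {"offset": [0, 0, 10], "yaw": 0},
  {"offset": [0, 0, 0], "yaw": 0},
])

```text
time: 5.55
tool_pos: [0.4169, -0.3064, 0.0722]
tool_rot: [-3.141, -0.001, 1.782]
contact_force: [-0.0, 1.2, -1.2]
opening: 0.0304
grip_force: 0.0
```

Emit:
send_rows([
  {"offset": [0, 0, 0], "yaw": 0},
  {"offset": [0, 0, 0], "yaw": 0},
  {"offset": [0, 0, 0], "yaw": 0},
  {"offset": [0, 0, 0], "yaw": 0},
  {"offset": [0, 0, 0], "yaw": 0},
], hand=1)

```text
time: 6.05
tool_pos: [0.417, -0.3066, 0.0726]
tool_rot: [3.141, 0.0, 1.782]
contact_force: [-0.6, 0.3, 0.5]
opening: 0.0006
grip_force: 0.0
```

Run:
```python
from h import *
state()
im=read_camera("wrist"); cv2.imwrite("pics/w2.png",cv2.cvtColor(cv2.resize(im,None,fx=1.4,fy=1.4),cv2.COLOR_RGB2BGR))
print(proj([[.417,-.3066,.0475],[.417,-.3066,.066]],camera_info("wrist"))*1.4)
```

```text
t 6.05 pos [ 0.417  -0.3066  0.0726] rot [3.1413e+00 3.0000e-04 1.7818e+00] F [-0.6  0.3  0.5] open 0.0006 grip 0.0
[[387.10022739 325.81031022]
 [387.20432203 341.9264921 ]]
```

View pics/w2.png

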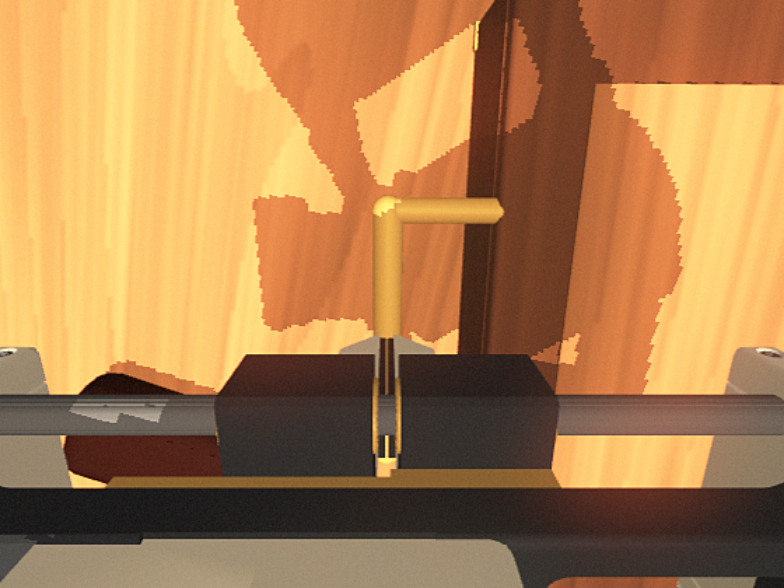

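The bar now shows from (387,208) down to (387,338), apparently running beneath the closed fingertips. I'll triangulate its height from the two wrist views.

Run:
```python
from h import *
W2=camera_info("wrist"); W1=dict(W2); W1["origin"]=np.array([ 0.39898709, -0.22658854,  0.3848475 ]); W1["attitude"]=np.array([2.85055292,-1.73283586e-04,2.02804724e-01])
print(W2["origin"],W2["attitude"])
f=lambda P:np.r_[(proj(P,W1)-np.array([388,191])/1.4).ravel(),(proj(P,W2)-np.array([387,209])/1.4).ravel()]
r=least_squares(f,[.41,-.25,.06]);print(r.x,r.fun)
for z in(.03,.045,.055,.066):print(z,ray(np.array([(388,191)])/1.4,z,W1),ray(np.array([(387,209)])/1.4,z,W2),ray(np.array([(390,338)])/1.4,z,W1))
# arm: end at lid front top edge in view 2 x=500
print(ray(np.array([(387,209),(460,345),(500,210)])/1.4,.06,W2))
state()
```

```text
[ 0.40029471 -0.23143899  0.23999897] [ 2.85031276e+00 -2.97134799e-04  2.12051167e-01]
[ 0.40469661 -0.24968392  0.08125023] [-0.39703618  0.00858469  0.2100578  -0.00268785]
0.03 [[ 0.40608799 -0.25348525  0.03      ]] [[ 0.40598233 -0.25560504  0.03      ]] [[ 0.43320697 -0.37596607  0.03      ]]
0.045 [[ 0.40578782 -0.25234828  0.045     ]] [[ 0.40557607 -0.25387888  0.045     ]] [[ 0.43176044 -0.36965163  0.045     ]]
0.055 [[ 0.40558771 -0.2515903   0.055     ]] [[ 0.40530523 -0.25272811  0.055     ]] [[ 0.43079608 -0.36544201  0.055     ]]
0.066 [[ 0.40536759 -0.25075653  0.066     ]] [[ 0.4050073  -0.25146227  0.066     ]] [[ 0.42973529 -0.36081142  0.066     ]]
[[ 0.40516981 -0.25215273  0.06      ]
 [ 0.44946837 -0.3038437   0.06      ]
 [ 0.44999949 -0.24291403  0.06      ]]
t 6.1 pos [ 0.417  -0.3065  0.0725] rot [3.1414e+00 1.0000e-04 1.7818e+00] F [-0.3  0.4  0.4] open 0.0006 grip 0.0
```

Run:
```python
import cv2
a=cv2.imread("pics/w2.png")[190:480,290:490]; cv2.imwrite("pics/w2c.png",cv2.resize(a,None,fx=2,fy=2,interpolation=cv2.INTER_CUBIC))
```

```text
(no output)
```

View pics/w2c.png

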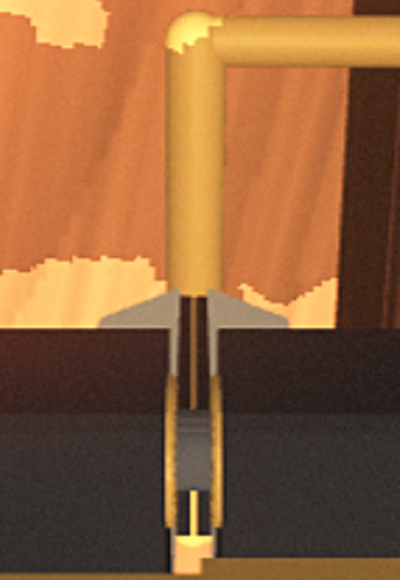

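Run:
```python
from h import *
s=state(); W=camera_info("wrist"); m=R.from_euler("xyz",s["tool_rot"]).as_matrix()
for d in(-.01,0,.005,.01,.015,.02,.025):
    print(d,(proj(s["tool_pos"]+np.array([[.0095,0,d],[.0095,-.065,d],[.0095,.046,d],[-.0095,0,d]])@m.T,W)*1.4).round().tolist())
```

```text
t 6.1 pos [ 0.417  -0.3065  0.0725] rot [3.1414e+00 1.0000e-04 1.7818e+00] F [-0.3  0.4  0.4] open 0.0006 grip 0.0
-0.01 [[387.0, 336.0], [219.0, 336.0], [506.0, 337.0], [387.0, 381.0]]
0 [[387.0, 327.0], [228.0, 327.0], [500.0, 327.0], [387.0, 369.0]]
0.005 [[387.0, 322.0], [232.0, 322.0], [497.0, 322.0], [387.0, 363.0]]
0.01 [[387.0, 318.0], [236.0, 318.0], [494.0, 318.0], [387.0, 358.0]]
0.015 [[387.0, 314.0], [239.0, 314.0], [492.0, 314.0], [387.0, 353.0]]
0.02 [[387.0, 310.0], [243.0, 310.0], [489.0, 310.0], [387.0, 349.0]]
0.025 [[387.0, 306.0], [246.0, 306.0], [487.0, 307.0], [387.0, 344.0]]
```

Emit:
send_rows([
  {"offset": [0, 0, 0], "yaw": 0},
  {"offset": [0, 0, 0], "yaw": 0},
  {"offset": [0, 0, 5], "yaw": 0},
  {"offset": [0, 0, 8], "yaw": 0},
  {"offset": [0, 0, 7], "yaw": 0},
  {"offset": [0, 0, 0], "yaw": 0},
], hand=0.67)

```text
time: 6.7
tool_pos: [0.4162, -0.3058, 0.0509]
tool_rot: [-3.14, -0.002, 1.782]
contact_force: [-0.2, -0.5, -0.5]
opening: 0.0303
grip_force: 0.0
```

Emit:
send_rows([
  {"offset": [0, 0, 0], "yaw": 0},
  {"offset": [0, 0, 0], "yaw": 0},
  {"offset": [0, 0, 0], "yaw": 0},
  {"offset": [0, 0, 0], "yaw": 0},
], hand=1)

```text
time: 7.1
tool_pos: [0.4172, -0.3066, 0.0526]
tool_rot: [3.141, 0.0, 1.782]
contact_force: [0.5, 0.2, 0.4]
opening: 0.0115
grip_force: 12.0
```

Run:
```python
from h import *
state()
im=read_camera("wrist"); a=cv2.cvtColor(im,cv2.COLOR_RGB2BGR)
cv2.imwrite("pics/w3.png",cv2.resize(a,None,fx=1.4,fy=1.4))
```

```text
t 7.1 pos [ 0.4172 -0.3066  0.0526] rot [3.1410e+00 5.0000e-04 1.7816e+00] F [0.5 0.2 0.4] open 0.0115 grip 12.0
```

Emit:
send_rows([
  {"offset": [0, 0, 0], "yaw": 0},
  {"offset": [0, 0, 6], "yaw": 0},
  {"offset": [0, 0, 6], "yaw": 0},
  {"offset": [0, 0, 0], "yaw": 0},
], hand=0.75)

```text
time: 7.55
tool_pos: [0.4163, -0.3059, 0.0393]
tool_rot: [-3.14, -0.002, 1.782]
contact_force: [-0.3, -0.4, 0.4]
opening: 0.0231
grip_force: 0.0
```

Emit:
send_rows([
  {"offset": [0, 0, 0], "yaw": 0},
  {"offset": [0, 0, 0], "yaw": 0},
  {"offset": [0, 0, 0], "yaw": 0},
], hand=1)

```text
time: 7.85
tool_pos: [0.4172, -0.3065, 0.0404]
tool_rot: [3.141, 0.0, 1.782]
contact_force: [0.9, 1.0, -2.2]
opening: 0.0114
grip_force: 12.0
```

Emit:
send_rows([
  {"offset": [0, 0.4, -11], "yaw": 0},
  {"offset": [0, 1.3, -11.1], "yaw": 0},
  {"offset": [0, 1.7, -11], "yaw": 0},
  {"offset": [0, 2.2, -10.9], "yaw": 0},
  {"offset": [0, 2.8, -10.7], "yaw": 0},
  {"offset": [0, 3.3, -10.6], "yaw": 0},
])

```text
time: 8.45
tool_pos: [0.4296, -0.3039, 0.1071]
tool_rot: [3.139, 0.001, 1.782]
contact_force: [9.2, 1.1, -5.8]
opening: 0.0113
grip_force: 12.0
```

Emit:
send_rows([
  {"offset": [0, 9, -20.7], "yaw": 0},
  {"offset": [0, 10.2, -19.7], "yaw": 0},
  {"offset": [0, 12.1, -18.6], "yaw": 0},
  {"offset": [0, 13.9, -17.3], "yaw": 0},
  {"offset": [0, 15.5, -15.8], "yaw": 0},
  {"offset": [0, 17.1, -14.2], "yaw": 0},
])

```text
time: 9.05
tool_pos: [0.5059, -0.2876, 0.2123]
tool_rot: [3.14, 0.001, 1.782]
contact_force: [12.2, -4.1, -16.9]
opening: 0.0117
grip_force: 12.0
```

Emit:
send_rows([
  {"offset": [0, 20.4, -10], "yaw": 0},
  {"offset": [0, 20, -8.5], "yaw": 0},
  {"offset": [0, 20.5, -7.5], "yaw": 0},
  {"offset": [0, 21.3, -6.4], "yaw": 0},
  {"offset": [0, 21.8, -4.3], "yaw": 0},
  {"offset": [0, 22.1, -2.1], "yaw": 0},
])

```text
time: 9.65
tool_pos: [0.6277, -0.2621, 0.253]
tool_rot: [-3.141, 0.003, 1.781]
contact_force: [0.3, -4.2, -0.1]
opening: 0.0119
grip_force: 12.0
```

Emit:
send_rows([
  {"offset": [0, 22.2, 0.2], "yaw": 0},
  {"offset": [0, 22.1, 2.3], "yaw": 0},
  {"offset": [0, 21.7, 4.6], "yaw": 0},
  {"offset": [0, 12, 3.5], "yaw": 0},
  {"offset": [0, 0, 0], "yaw": 0},
])

```text
time: 10.15
tool_pos: [0.7051, -0.2456, 0.2409]
tool_rot: [3.141, 0.003, 1.782]
contact_force: [1.4, -3.8, 1.7]
opening: 0.0113
grip_force: 12.0
```

Emit:
send_rows([
  {"offset": [0, 0, 0], "yaw": 0},
  {"offset": [0, 0, 0], "yaw": 0},
  {"offset": [0, 0, -25], "yaw": 0},
  {"offset": [0, 0, -40], "yaw": 0},
  {"offset": [0, -20, -30], "yaw": 0},
  {"offset": [0, -40, 0], "yaw": 0},
  {"offset": [0, -45, 0], "yaw": 0},
  {"offset": [0, -45, 0], "yaw": 0},
  {"offset": [0, -30, 0], "yaw": 0},
  {"offset": [0, 0, 0], "yaw": 0},
], hand=0.5)

```text
time: 11.15
tool_pos: [0.5241, -0.2831, 0.3371]
tool_rot: [-3.141, 0.001, 1.779]
contact_force: [1.3, -0.1, -0.0]
opening: 0.0458
grip_force: 0.0
```

Run:
```python
from h import *
state(); print(camera_info("wrist"))
im=read_camera("wrist"); cv2.imwrite("pics/w4.png",cv2.cvtColor(cv2.resize(im,None,fx=1.4,fy=1.4),cv2.COLOR_RGB2BGR))
for l in("scanner","scanner_nose","tin","chest"):
    for x in models.regions_of("wrist",l)[:2]: print(l,round(x["conf"],2),(np.array(x["extent"])*1.4).round(), (np.array(cv2.boxPoints(cv2.minAreaRect(np.argwhere(x["mask"])[:,::-1].astype(np.float32))))*1.4).round().tolist())
```

```text
t 11.15 pos [ 0.5241 -0.2831  0.3371] rot [-3.1410e+00  5.0000e-04  1.7787e+00] F [ 1.3 -0.1 -0. ] open 0.0458 grip 0.0
{'vfov': 67.37055095919663, 'cx': 275.8058004674699, 'cy': 204.54428155174458, 'origin': array([ 0.50779635, -0.20793675,  0.50446682]), 'attitude': array([2.85001064e+00, 5.48961769e-04, 2.08823752e-01])}
scanner 0.71 [375. 186. 417. 322.] [[370.0, 187.0], [412.0, 184.0], [420.0, 320.0], [379.0, 322.0]]
scanner 0.29 [558.   0. 625.  31.] [[554.0, 0.0], [626.0, 0.0], [626.0, 31.0], [554.0, 31.0]]
scanner_nose 0.65 [372. 186. 416. 324.] [[370.0, 187.0], [412.0, 184.0], [421.0, 320.0], [379.0, 322.0]]
tin 0.6 [388. 117. 454. 163.] [[384.0, 122.0], [452.0, 113.0], [457.0, 154.0], [389.0, 163.0]]
chest 0.7 [315.  51. 758. 397.] [[313.0, 63.0], [755.0, 46.0], [767.0, 390.0], [325.0, 406.0]]
```

View pics/w4.png

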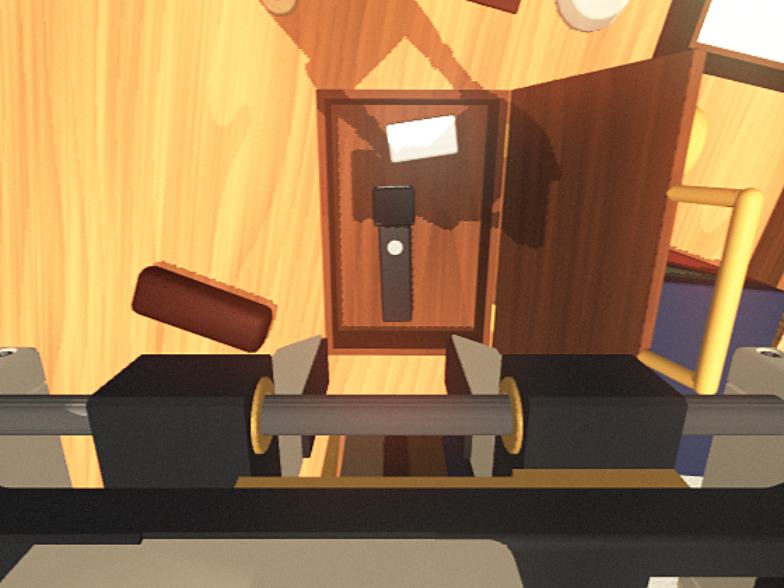

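The wrist view shows the chest open, with the lid resting on its stop at right. The scanner's nose edge is at (374–413,187) and its tail at (383–412,322); the white tin is at (387–457,117–163). The chest rim is at (317–511, 90) down to (490,353).

Run:
```python
from h import *
W=camera_info("wrist"); u=lambda a:np.array(a,float)/1.4
c=ray(u([(317,90),(511,90),(331,354)]),.06,W); print("rim x",np.linalg.norm(c[0]-c[1]),"y",np.linalg.norm(c[0]-c[2]))
n=ray(u([(374,187),(413.5,186)]),.038,W); t=ray(u([(383,321),(412,321)]),.036,W)
print("nose w",np.linalg.norm(n[0]-n[1]),"tail w",np.linalg.norm(t[0]-t[1]),"len",np.linalg.norm(n.mean(0)-t.mean(0)))
# fit with free camera height shift h : scanner pose+h, chest pose+h
Ls=[(.075,.022,.038),(.075,-.022,.038),(-.075,.017,.036),(-.075,-.017,.036)]
us=u([(374,187),(413.5,186),(383,321),(412,321)])
Lc=[(-.09,.135,.06),(.09,.135,.06),(-.09,-.135,.06)]; uc=u([(317,90),(511,90),(331,354)])
def f(p,free=1):
    I=dict(W); I["origin"]=W["origin"]+[0,0,p[6]*free]
    return np.r_[(proj(place(p[:3],Ls),I)-us).ravel(),(proj(place(p[3:6],Lc),I)-uc).ravel()]
for fr in(0,1):
    r=least_squares(f,[.5,-.27,1.8,.546,-.279,.21,0],kwargs=dict(free=fr)); print(fr,r.x.round(4),r.fun.round(1))
```

```text
rim x 0.1792347303572833 y 0.2668325660454818
nose w 0.04066312892774616 tail w 0.03277625309724116 len 0.14883797904875096
0 [ 0.5446 -0.3088  1.8164  0.5549 -0.2771  0.2192  0.    ] [-1.1 -0.2  1.2 -0.5 -0.4  0.7  0.3  0.1  0.1 -0.1  0.7 -1.1 -1.   1.8]
1 [ 0.545  -0.3098  1.8163  0.5549 -0.277   0.2193  0.0053] [-0.9  0.3  1.   0.  -0.3  0.2  0.2 -0.5  0.7  0.4 -0.3 -0.6 -0.5  0.3]
```

Emit:
send_rows([
  {"offset": [0, 0, 0], "yaw": -0.037},
  {"offset": [-15, 7, 30], "yaw": 0},
  {"offset": [-15, 7, 40], "yaw": 0},
  {"offset": [0, 0, 45], "yaw": 0},
  {"offset": [0, 0, 45], "yaw": 0},
  {"offset": [0, 0, 45], "yaw": 0},
  {"offset": [0, 0, 40], "yaw": 0},
  {"offset": [0, 0, 25], "yaw": 0},
  {"offset": [0, 0, 17], "yaw": 0},
  {"offset": [0, 0, 0], "yaw": 0},
], hand=0.39)

```text
time: 12.4
tool_pos: [0.5481, -0.3066, 0.0444]
tool_rot: [-3.137, -0.005, 1.82]
contact_force: [0.9, 0.5, 0.1]
opening: 0.0558
grip_force: 0.0
```

Emit:
send_rows([
  {"offset": [0, 0, 8], "yaw": 0},
  {"offset": [0, 0, 8], "yaw": 0},
  {"offset": [0, 0, 4], "yaw": 0},
  {"offset": [0, 0, 0], "yaw": 0},
])

```text
time: 12.8
tool_pos: [0.5488, -0.3082, 0.0279]
tool_rot: [-3.141, -0.0, 1.819]
contact_force: [0.5, 0.1, -0.1]
opening: 0.056
grip_force: 0.0
```

Run:
```python
from h import *
state()
im=read_camera("wrist"); cv2.imwrite("pics/w5.png",cv2.cvtColor(cv2.resize(im,None,fx=1.4,fy=1.4),cv2.COLOR_RGB2BGR))
```

```text
t 12.8 pos [ 0.5488 -0.3082  0.0279] rot [-3.1414e+00 -4.0000e-04  1.8189e+00] F [ 0.5  0.1 -0.1] open 0.056 grip 0.0
```

View pics/w5.png

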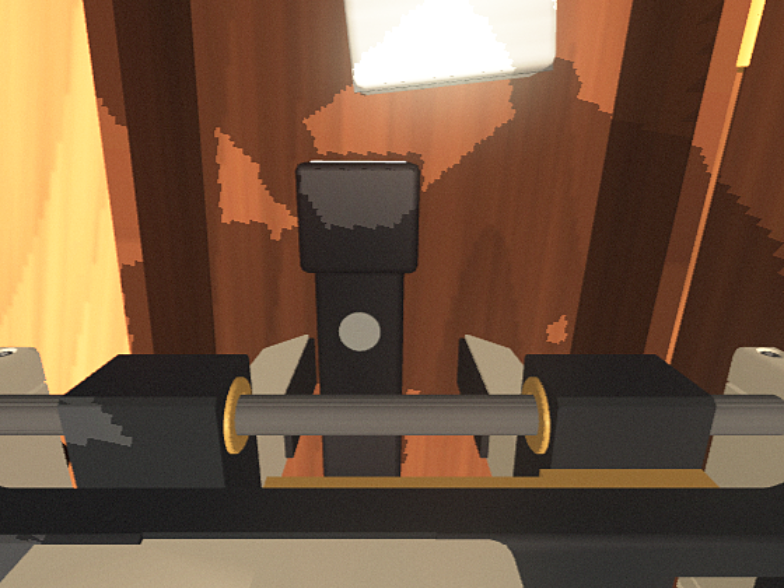

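The scanner's head edge is at (298–419,163–272) and its body at (317–403). It lies left of the finger centreline (387), and the fingertips sit beside it at (313) and (460).

Run:
```python
from h import *
W=camera_info("wrist"); u=lambda a:np.array(a,float)/1.4
Ls=[(.075,.022,.038),(.075,-.022,.038),(.035,.022,.038),(.035,-.022,.038),(-.01,.017,.036),(-.01,-.017,.036)]
us=u([(298,165),(419,165),(301,272),(417,272),(317,330),(403.5,330)])
f=lambda p:(proj(place(p[:3],np.array(Ls)+[0,0,p[3]]),W)-us)
for fr in(0,1):
    def g(p): 
        d=f(np.r_[p[:3],p[3]*fr]); d[4:,1]=0; return d.ravel()
    r=least_squares(g,[.545,-.309,1.816,0]);print(r.x.round(4),r.fun.round(1))
    p=r.x; p[3]*=fr; togo(np.r_[p[:2],.0])
```

```text
[ 0.5388 -0.3119  1.8112  0.    ] [-2.7 -2.   2.2 -1.2 -0.9  1.7  1.1  2.4  1.   0.  -0.7  0. ]
offset mm [ -0.9 -10.8  28.3]
[ 0.5386 -0.3126  1.8114 -0.0058] [-1.  -0.8  0.5 -0.   0.6  0.1 -0.3  0.7  1.9  0.  -1.7  0. ]
offset mm [ -1.6 -11.1  28.3]
```

Emit:
send_rows([
  {"offset": [-1, -6, 0], "yaw": 0.007},
  {"offset": [0, -5, 0], "yaw": 0},
  {"offset": [0, 0, 5], "yaw": 0},
  {"offset": [0, 0, 5], "yaw": 0},
  {"offset": [0, 0, 4], "yaw": 0},
  {"offset": [0, 0, 0], "yaw": 0},
])

```text
time: 13.45
tool_pos: [0.5381, -0.3116, 0.0132]
tool_rot: [-3.141, -0.001, 1.812]
contact_force: [0.1, 0.8, 1.1]
opening: 0.0557
grip_force: 0.0
```

Emit:
send_rows([
  {"offset": [0, 0, 3], "yaw": 0},
  {"offset": [0, 0, 3], "yaw": 0},
  {"offset": [0, 0, 0], "yaw": 0},
])

```text
time: 13.75
tool_pos: [0.5383, -0.3117, 0.0077]
tool_rot: [-3.141, -0.001, 1.812]
contact_force: [-0.1, -0.7, -0.1]
opening: 0.0556
grip_force: 0.0
```

Emit:
send_rows([
  {"offset": [0, 0, 3], "yaw": 0},
  {"offset": [0, 0, 2], "yaw": 0},
  {"offset": [0, 0, 0], "yaw": 0},
])

```text
time: 14.05
tool_pos: [0.5383, -0.3118, 0.0028]
tool_rot: [-3.141, -0.001, 1.812]
contact_force: [0.7, 0.7, 0.1]
opening: 0.0563
grip_force: 0.0
```

Emit:
send_rows([
  {"offset": [0, 0, 0], "yaw": 0},
  {"offset": [0, 0, 0], "yaw": 0},
  {"offset": [0, 0, 0], "yaw": 0},
  {"offset": [0, 0, 0], "yaw": 0},
], hand=1, squeeze=12)

```text
time: 14.45
tool_pos: [0.5386, -0.312, 0.0033]
tool_rot: [3.141, 0.0, 1.812]
contact_force: [-0.6, 0.3, 0.5]
opening: 0.0344
grip_force: 12.0
```

Emit:
send_rows([
  {"offset": [0, 0, -10], "yaw": 0},
  {"offset": [0, 0, -20], "yaw": 0},
  {"offset": [0, 0, -25], "yaw": 0},
  {"offset": [0, 0, -20], "yaw": 0},
  {"offset": [-21, 0, 0], "yaw": 0},
  {"offset": [-21, 0, 0], "yaw": 0},
  {"offset": [0, 0, 0], "yaw": 0},
])

```text
time: 15.15
tool_pos: [0.5489, -0.3552, 0.0791]
tool_rot: [3.14, 0.002, 1.81]
contact_force: [0.7, 0.1, -0.9]
opening: 0.0341
grip_force: 12.0
```

Emit:
send_rows([
  {"offset": [0, 0, 10], "yaw": 0},
  {"offset": [0, 0, 10], "yaw": 0},
  {"offset": [0, 0, 6], "yaw": 0},
  {"offset": [0, 0, 6], "yaw": 0},
  {"offset": [0, 0, 0], "yaw": 0},
])

```text
time: 15.65
tool_pos: [0.5482, -0.3519, 0.0451]
tool_rot: [-3.141, -0.002, 1.812]
contact_force: [-0.3, -0.2, -1.9]
opening: 0.0336
grip_force: 12.0
```

Run:
```python
from h import *
state()
im=read_camera("wrist"); cv2.imwrite("pics/w6.png",cv2.cvtColor(cv2.resize(im,None,fx=1.4,fy=1.4),cv2.COLOR_RGB2BGR))
for x in models.regions_of("wrist","scanner")[:2]: print(round(x["conf"],2),(np.array(x["extent"])*1.4).round())
```

```text
t 15.65 pos [ 0.5482 -0.3519  0.0451] rot [-3.1406e+00 -1.6000e-03  1.8124e+00] F [-0.3 -0.2 -1.9] open 0.0336 grip 12.0
0.79 [324. 159. 453. 482.]
```

```bash
cat >> h.py <<'E'
def tiltview():
    s=state(); W=camera_info("wrist"); m=R.from_euler("xyz",s["tool_rot"]).as_matrix()
    read_camera("wrist"); x=models.regions_of("wrist","scanner")[0]; print("extent",x["conf"],x["extent"])
    rows=np.argwhere(x["mask"])
    top=rows[:,0].min(); sel=rows[(rows[:,0]>top+8)&(rows[:,0]<top+14),1]; print("head px width",sel.min(),sel.max())
    for th in range(0,46,5):
        t=np.radians(th); out=[]
        for xx,h,w in((.075,.030,.022),(.075,0,.022),(.075,.015,0),(.035,.030,.022)):
            px,pz=xx,h-.017; X=px*np.cos(t)+pz*np.sin(t); Z=-px*np.sin(t)+pz*np.cos(t)
            out.append(proj(s["tool_pos"]+m@np.array([X,-w,-(Z+.0217)]),W)[0].round())
        print(th,[o.tolist() for o in out])
E
python3 -c "
from h import *
tiltview()"
```

```text
t 15.75 pos [ 0.5486 -0.3528  0.046 ] rot [-3.1414e+00  1.0000e-04  1.8122e+00] F [ 0.1  0.5 -1.3] open 0.0339 grip 12.0
extent 0.63 [230.3, 111.7, 327.1, 342.9]
head px width 227 323
0 [[223.0, 115.0], [233.0, 114.0], [277.0, 115.0], [227.0, 209.0]]
5 [[225.0, 113.0], [234.0, 117.0], [277.0, 115.0], [228.0, 205.0]]
10 [[228.0, 112.0], [236.0, 122.0], [277.0, 117.0], [229.0, 201.0]]
15 [[230.0, 113.0], [237.0, 127.0], [277.0, 120.0], [230.0, 199.0]]
20 [[232.0, 114.0], [239.0, 132.0], [277.0, 124.0], [231.0, 196.0]]
25 [[233.0, 117.0], [240.0, 138.0], [277.0, 129.0], [232.0, 195.0]]
30 [[235.0, 121.0], [241.0, 145.0], [277.0, 134.0], [233.0, 194.0]]
35 [[237.0, 125.0], [242.0, 151.0], [277.0, 139.0], [234.0, 194.0]]
40 [[238.0, 130.0], [243.0, 158.0], [277.0, 145.0], [234.0, 194.0]]
45 [[239.0, 136.0], [244.0, 166.0], [277.0, 152.0], [235.0, 195.0]]
```

View pics/w6.png

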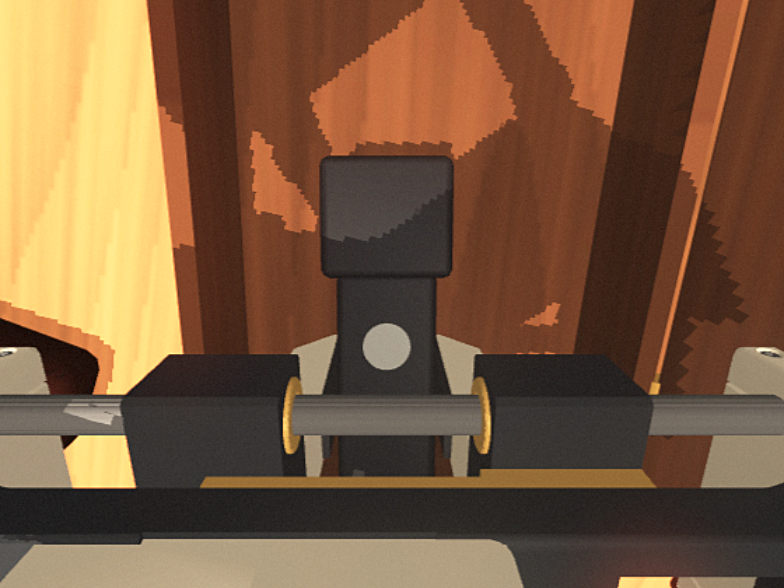

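The head spans (321–452,156–276) and the nose has begun to dip, about 12° down. The tail on the chest rim is turning the scanner as intended.

Emit:
send_rows([
  {"offset": [0, 0, 5], "yaw": 0},
  {"offset": [0, 0, 5], "yaw": 0},
  {"offset": [0, 0, 5], "yaw": 0},
  {"offset": [0, 0, 5], "yaw": 0},
  {"offset": [0, 0, 0], "yaw": 0},
])

```text
time: 16.35
tool_pos: [0.5492, -0.354, 0.0279]
tool_rot: [3.14, 0.003, 1.812]
contact_force: [-1.8, -0.8, 9.6]
opening: 0.0338
grip_force: 12.0
```

```bash
python3 -c "
from h import *
tiltview()
im=read_camera('wrist'); cv2.imwrite('pics/w7.png',cv2.cvtColor(cv2.resize(im,None,fx=1.4,fy=1.4),cv2.COLOR_RGB2BGR))"
```

```text
t 16.35 pos [ 0.5492 -0.354   0.0279] rot [3.14   0.0032 1.8119] F [-1.8 -0.8  9.6] open 0.0338 grip 12.0
extent 0.93 [231.5, 118.0, 323.1, 341.0]
head px width 231 319
0 [[223.0, 115.0], [233.0, 114.0], [277.0, 115.0], [227.0, 209.0]]
5 [[225.0, 113.0], [234.0, 117.0], [277.0, 115.0], [228.0, 205.0]]
10 [[228.0, 112.0], [236.0, 122.0], [277.0, 117.0], [229.0, 201.0]]
15 [[230.0, 113.0], [237.0, 127.0], [277.0, 120.0], [230.0, 199.0]]
20 [[232.0, 114.0], [239.0, 132.0], [277.0, 124.0], [231.0, 196.0]]
25 [[233.0, 117.0], [240.0, 138.0], [277.0, 129.0], [232.0, 195.0]]
30 [[235.0, 121.0], [241.0, 145.0], [277.0, 134.0], [233.0, 194.0]]
35 [[237.0, 125.0], [242.0, 151.0], [277.0, 139.0], [234.0, 194.0]]
40 [[238.0, 130.0], [243.0, 158.0], [277.0, 145.0], [234.0, 194.0]]
45 [[239.0, 136.0], [244.0, 166.0], [277.0, 152.0], [235.0, 195.0]]
```

Emit:
send_rows([
  {"offset": [0, 0, -12], "yaw": 0},
  {"offset": [0, 0, -13], "yaw": 0},
  {"offset": [-12, 0, 0], "yaw": 0},
  {"offset": [-12, 0, 0], "yaw": 0},
  {"offset": [0, 0, 0], "yaw": 0},
  {"offset": [0, 0, 5], "yaw": 0},
  {"offset": [0, 0, 5], "yaw": 0},
  {"offset": [0, 0, 0], "yaw": 0},
])

```text
time: 17.3
tool_pos: [0.5535, -0.3751, 0.0396]
tool_rot: [-3.14, -0.002, 1.812]
contact_force: [0.0, -0.6, -1.7]
opening: 0.0342
grip_force: 12.0
```

```bash
python3 -c "
from h import *
tiltview()" | head -3
```

```text
t 17.3 pos [ 0.5535 -0.3751  0.0396] rot [-3.1400e+00 -2.4000e-03  1.8121e+00] F [ 0.  -0.6 -1.7] open 0.0342 grip 12.0
extent 0.85 [233.4, 115.0, 324.1, 344.4]
head px width 231 319
```

Emit:
send_rows([
  {"offset": [0, 0, 3], "yaw": 0},
  {"offset": [0, 0, 3], "yaw": 0},
  {"offset": [0, 0, 0], "yaw": 0},
])

```text
time: 17.7
tool_pos: [0.5546, -0.3761, 0.0356]
tool_rot: [3.141, 0.001, 1.812]
contact_force: [-0.1, 0.5, 2.7]
opening: 0.0335
grip_force: 12.0
```

```bash
python3 -c "
from h import *
tiltview()" | head -3
```

```text
t 17.7 pos [ 0.5546 -0.3761  0.0356] rot [3.1408e+00 7.0000e-04 1.8120e+00] F [-0.1  0.5  2.7] open 0.0335 grip 12.0
extent 0.77 [234.8, 121.7, 321.6, 342.0]
head px width 233 318
```

Emit:
send_rows([
  {"offset": [0, 0, -15], "yaw": 0},
  {"offset": [0, 0, -35], "yaw": 0},
  {"offset": [0, 0, -45], "yaw": 0},
  {"offset": [0, 0, -45], "yaw": 0},
  {"offset": [0, 0, -45], "yaw": 0},
  {"offset": [0, 0, -30], "yaw": 0},
  {"offset": [0, 0, 0], "yaw": 0},
], squeeze=25)

```text
time: 18.5
tool_pos: [0.5555, -0.3773, 0.2571]
tool_rot: [3.135, 0.009, 1.812]
contact_force: [-0.1, 0.5, -0.6]
opening: 0.0337
grip_force: 25.0
```

Run:
```python
from h import *
T=camera_info("top"); S=camera_info("scene")
f=lambda P:np.r_[(proj(P,T)-[182.8,115.5]).ravel(),(proj(P,S)-[411,256]).ravel()]
r=least_squares(f,[.75,.3,.3]);print("lamp corner",r.x.round(3),r.fun.round(1))
tiltview()
s=status.observe(); m=R.from_euler("xyz",s["tool_rot"]).as_matrix()
print("to (.60,-.02)"); togo([.60,-.02,.25])
```

```text
lamp corner [0.768 0.254 0.178] [-1.2 -0.3 -0.9  0.1]
t 18.5 pos [ 0.5555 -0.3773  0.2571] rot [3.1354 0.0087 1.8117] F [-0.1  0.5 -0.6] open 0.0337 grip 25.0
extent 0.89 [233.2, 119.4, 320.3, 340.5]
head px width 233 318
0 [[223.0, 115.0], [233.0, 114.0], [277.0, 115.0], [227.0, 209.0]]
5 [[225.0, 113.0], [234.0, 117.0], [277.0, 115.0], [228.0, 205.0]]
10 [[228.0, 112.0], [236.0, 122.0], [277.0, 117.0], [229.0, 201.0]]
15 [[230.0, 113.0], [237.0, 127.0], [277.0, 120.0], [230.0, 199.0]]
20 [[232.0, 114.0], [239.0, 132.0], [277.0, 124.0], [231.0, 196.0]]
25 [[233.0, 117.0], [240.0, 138.0], [277.0, 129.0], [232.0, 195.0]]
30 [[235.0, 121.0], [241.0, 144.0], [277.0, 134.0], [233.0, 194.0]]
35 [[237.0, 125.0], [242.0, 151.0], [277.0, 139.0], [234.0, 194.0]]
40 [[238.0, 130.0], [243.0, 158.0], [277.0, 145.0], [234.0, 194.0]]
45 [[239.0, 136.0], [244.0, 166.0], [277.0, 152.0], [235.0, 195.0]]
to (.60,-.02)
offset mm [334.8 129.6   0.6]
```

Emit:
send_rows([
  {"offset": [20, 7.7, 0], "yaw": 0},
  {"offset": [40, 15.4, 0], "yaw": 0},
  {"offset": [40, 15.4, 0], "yaw": 0},
  {"offset": [40, 15.4, 0], "yaw": 0},
  {"offset": [40, 15.4, 0], "yaw": 0},
  {"offset": [40, 15.4, 0], "yaw": 0},
  {"offset": [40, 15.4, 0], "yaw": 0},
  {"offset": [40, 15.4, 0], "yaw": 0},
  {"offset": [40, 15.4, 0], "yaw": 0},
  {"offset": [40, 15.4, 0], "yaw": 0},
  {"offset": [40, 15.4, 0], "yaw": 0},
  {"offset": [40, 15.4, 0], "yaw": 0},
  {"offset": [35, 13.5, 0], "yaw": 0},
  {"offset": [25, 9.6, 0], "yaw": 0},
  {"offset": [0, 0, 0], "yaw": 0.118},
  {"offset": [0, 0, 0], "yaw": 0.118},
  {"offset": [0, 0, 0], "yaw": 0.118},
  {"offset": [0, 0, 0], "yaw": 0.118},
  {"offset": [0, 0, 0], "yaw": 0},
])

```text
time: 20.5
tool_pos: [0.6236, 0.1765, 0.2479]
tool_rot: [-3.138, 0.002, 1.339]
contact_force: [-0.0, 0.4, -1.1]
opening: 0.034
grip_force: 25.0
```

Run:
```python
from h import *
s=state(); togo([.6255,.1754,.201])
im=read_camera("wrist"); a=cv2.cvtColor(im,cv2.COLOR_RGB2BGR)
for l in("scanner","tall_book_label","tall_book"):
    for x in models.regions_of("wrist",l)[:2]: print(l,round(x["conf"],2),np.round(x["extent"]))
im=read_camera("scene"); b=cv2.cvtColor(im,cv2.COLOR_RGB2BGR)[120:320,300:480]
for x in models.regions_of("scene","scanner")[:2]: print("scene",round(x["conf"],2),np.round(x["extent"]))
cv2.imwrite("pics/m8.png",np.hstack([cv2.resize(a,(500,375)),cv2.resize(b,(300,333),interpolation=cv2.INTER_CUBIC)[:375] if 0 else cv2.copyMakeBorder(cv2.resize(b,(300,333),interpolation=cv2.INTER_CUBIC),0,42,0,0,cv2.BORDER_CONSTANT)]))
print(proj([[.66,.322,.134],[.535,.333,.1036]],camera_info("wrist"))*500/560)
```

```text
t 20.5 pos [0.6236 0.1765 0.2479] rot [-3.1376e+00  1.6000e-03  1.3388e+00] F [-0.   0.4 -1.1] open 0.034 grip 25.0
offset mm [-0.6  2.3 46.9]
scanner 0.93 [236. 121. 322. 341.]
tall_book_label 0.65 [212.   0. 348.  99.]
scene 0.96 [341. 159. 397. 205.]
[[248.31349742  12.80535502]
 [125.30836026  41.26457587]]
```

View pics/m8.png

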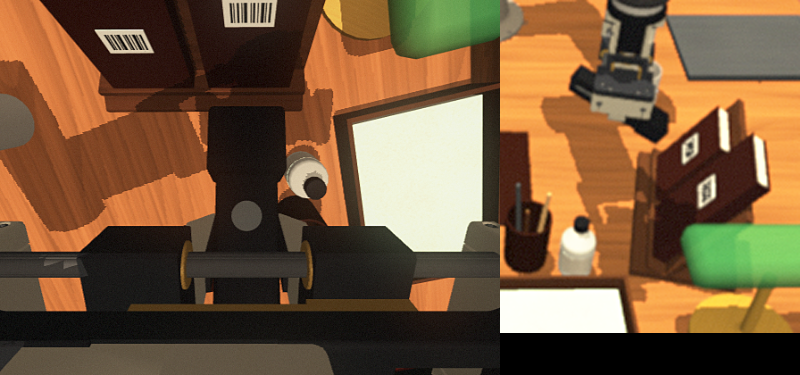

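The wrist half shows the scanner pointing straight at the tall book's label, centred at (249,11) where (248,13) was predicted. In the scene half the scanner runs nose-down from (575,85) to (662,130).

Run:
```python
from h import *
s=state(); W=camera_info("wrist"); S=camera_info("scene"); k=500/560
q=np.array([.5949,.3165])
for yaw in(1.26,1.30,1.34,1.38):
    # keep label point fixed
    c=np.array([.6598,.3218])-place([0,0,yaw],[(.02,-.062,0)])[0,:2]
    a=proj(place([*c,yaw],[(-.05,.13,.03),(-.05,-.13,.03)]),W)*k
    b=proj(place([*c,yaw],[(.02-.008,.023-.062,.134-.0139),(.02-.008,-.023-.062,.134-.0139)]),W)*k
    print(yaw,"ledge slope",((a[1]-a[0])[1]/(a[1]-a[0])[0]).round(3),"label bottom",b.round(1).tolist())
m=R.from_euler("xyz",s["tool_rot"]).as_matrix()
read_camera("scene"); x=models.regions_of("scene","scanner")[0]; mk=x["mask"]; ys,xs=np.nonzero(mk)
print("scene extent",x["extent"])
for th in(20,25,30,35,40):
    t=np.radians(th);o=[]
    for xx in(-.075,.075):
        for h in(0,.029):
            pz=h-.017;o.append(s["tool_pos"]+m@np.array([xx*np.cos(t)+pz*np.sin(t),.02,-(-xx*np.sin(t)+pz*np.cos(t)+.0217)]))
    e=proj(o,S); print(th,e.round(1).tolist(),"slope",((e[3]-e[1])[1]/(e[3]-e[1])[0]).round(3))
# head part edge: lower-left boundary points
for c in range(int(xs.min()),int(xs.max())+1,4): print(c,ys[xs==c].min(),ys[xs==c].max(),end=" | ")
```

```text
t 20.8 pos [0.6244 0.1766 0.2499] rot [-3.1410e+00  2.0000e-04  1.3411e+00] F [-0.3 -0.2 -0.5] open 0.0336 grip 25.0
1.26 ledge slope 0.086 label bottom [[223.1, 24.7], [271.5, 29.1]]
1.3 ledge slope 0.044 label bottom [[223.4, 25.8], [271.9, 28.1]]
1.34 ledge slope 0.002 label bottom [[223.7, 26.9], [272.3, 27.0]]
1.38 ledge slope -0.04 label bottom [[224.1, 28.0], [272.7, 25.9]]
scene extent [342.5, 157.8, 398.1, 205.1]
20 [[337.4, 179.6], [343.0, 170.8], [396.0, 205.4], [402.6, 197.2]] slope 0.443
25 [[338.2, 177.4], [344.9, 169.1], [393.9, 206.9], [401.4, 199.2]] slope 0.534
30 [[339.3, 175.3], [346.9, 167.4], [391.6, 208.2], [399.9, 201.1]] slope 0.636
35 [[340.5, 173.3], [349.1, 165.9], [389.2, 209.4], [398.3, 202.9]] slope 0.753
40 [[342.1, 171.3], [351.5, 164.6], [386.6, 210.4], [396.4, 204.6]] slope 0.892
342 166 173 | 346 160 176 | 350 159 179 | 354 161 180 | Traceback (most recent call last):
  File "<stdin>", line 20, in <module>
    return umr_minimum(a, axis, None, out, keepdims, initial, where)
ValueError: zero-size array to reduction operation minimum which has no identity
```

Run:
```python
from h import *
s=state(); W=camera_info("wrist"); im=read_camera("wrist")
hsv=cv2.cvtColor(im,cv2.COLOR_RGB2HSV); m=((hsv[...,2]>130)&(hsv[...,1]<80)).astype(np.uint8); m[70:]=0; m[:,:90]=0; m[:,330:]=0
m=cv2.morphologyEx(m,cv2.MORPH_CLOSE,np.ones((5,5)))
cs=[c for c in cv2.findContours(m,0,2)[0] if cv2.contourArea(c)>400]
for c in cs:
    print(cv2.boundingRect(c)); p=c[:,0]
    bot=[(x,p[p[:,0]==x,1].max()) for x in range(p[:,0].min()+6,p[:,0].max()-5) if (p[:,0]==x).any()]
    print("bottom slope",np.polyfit(*np.array(bot).T,1), cv2.approxPolyDP(c,4,True)[:,0].tolist())
# predicted
for yaw in(1.30,1.34,1.38,1.42):
    c=np.array([.6598,.3218])-place([0,0,yaw],[(.02,-.062,0)])[0,:2]
    cor=lambda z0,x0,y0:[(x0-.008*g,y0+w,z0-.0139*g) for g,w in((1,.023),(1,-.023),(-1,-.023),(-1,.023))]
    print(yaw,[proj(place([*c,yaw],cor(*a)),W).round(0).tolist() for a in((.134,.02,-.062),(.1036,.0025,.062))])
g=cv2.cvtColor(im,cv2.COLOR_RGB2GRAY)
for l in cv2.createLineSegmentDetector().detect(g[60:140,90:360])[0][:,0]:
    if np.hypot(l[2]-l[0],l[3]-l[1])>50: print("line",(l+[90,60,90,60]).round().tolist(),"slope",((l[3]-l[1])/(l[2]-l[0])).round(3))
```

```text
t 20.9 pos [0.6245 0.1766 0.2501] rot [-3.1414 -0.      1.3405] F [ 0.8  0.2 -0.9] open 0.0338 grip 25.0
(106, 34, 66, 26)
bottom slope [-0.23288394 79.33602288] [[106, 34], [123, 59], [171, 59], [159, 34]]
(248, 0, 61, 32)Traceback (most recent call last):
  File "<stdin>", line 9, in <module>
TypeError: polyfit() missing 2 required positional arguments: 'y' and 'deg'
```

Run:
```python
from h import *
s=state(); W=camera_info("wrist"); im=read_camera("wrist")
for yaw in(1.30,1.34,1.38,1.42):
    c=np.array([.6598,.3218])-place([0,0,yaw],[(.02,-.062,0)])[0,:2]
    cor=lambda z0,x0,y0:[(x0-.008*g,y0+w,z0-.0139*g) for g,w in((1,.023),(1,-.023),(-1,-.023),(-1,.023))]
    print(yaw,[proj(place([*c,yaw],cor(*a)),W).round(0).tolist() for a in((.134,.02,-.062),(.1036,.0025,.062))])
g=cv2.cvtColor(im,cv2.COLOR_RGB2GRAY)
for l in cv2.createLineSegmentDetector().detect(g[0:140,90:360])[0][:,0]:
    if np.hypot(l[2]-l[0],l[3]-l[1])>35 and abs(l[3]-l[1])<.5*abs(l[2]-l[0]): print("line",(l+[90,0,90,0]).round().tolist(),"slope",((l[3]-l[1])/(l[2]-l[0])).round(3))
```

```text
t 20.95 pos [0.6245 0.1767 0.2502] rot [ 3.1416e+00 -1.0000e-04  1.3404e+00] F [-0.3  0.5 -1.3] open 0.0339 grip 25.0
1.3 [[[250.0, 29.0], [304.0, 32.0], [309.0, -1.0], [247.0, -4.0]], [[121.0, 52.0], [170.0, 54.0], [158.0, 28.0], [104.0, 25.0]]]
1.34 [[[250.0, 30.0], [305.0, 30.0], [309.0, -2.0], [247.0, -3.0]], [[123.0, 58.0], [171.0, 58.0], [159.0, 33.0], [105.0, 33.0]]]
1.38 [[[251.0, 32.0], [305.0, 29.0], [308.0, -4.0], [247.0, -1.0]], [[125.0, 65.0], [173.0, 63.0], [160.0, 38.0], [107.0, 40.0]]]
1.42 [[[251.0, 33.0], [305.0, 28.0], [308.0, -5.0], [246.0, 0.0]], [[127.0, 72.0], [175.0, 68.0], [162.0, 43.0], [109.0, 48.0]]]
line [159.0, 33.0, 107.0, 33.0] slope 0.0
line [123.0, 60.0, 171.0, 60.0] slope 0.0
line [251.0, 31.0, 304.0, 31.0] slope -0.004
line [206.0, 125.0, 147.0, 125.0] slope -0.004
line [181.0, 99.0, 127.0, 99.0] slope -0.011
line [321.0, 99.0, 257.0, 99.0] slope 0.0
line [237.0, 118.0, 314.0, 119.0] slope 0.001
line [162.0, 107.0, 119.0, 107.0] slope 0.002
line [113.0, 104.0, 162.0, 104.0] slope 0.0
line [109.0, 36.0, 153.0, 36.0] slope 0.0
```

Emit:
send_rows([
  {"offset": [0, 1, 20], "yaw": 0},
  {"offset": [0, 0, 20], "yaw": 0},
  {"offset": [10, 0, 12], "yaw": 0},
  {"offset": [12, 0, 10], "yaw": 0},
  {"offset": [11, 0, 7], "yaw": 0},
  {"offset": [0, 0, 0], "yaw": 0},
  {"offset": [0, 0, 0], "yaw": 0},
  {"offset": [0, 0, 0], "yaw": 0},
  {"offset": [0, 0, 0], "yaw": 0},
  {"offset": [0, 0, 0], "yaw": 0},
])

```text
time: 22.0
tool_pos: [0.6333, 0.2083, 0.1818]
tool_rot: [3.141, -0.0, 1.339]
contact_force: [-1.3, 1.0, -3.4]
opening: 0.034
grip_force: 25.0
```

Run:
```python
from h import *
togo([.6334,.2091,.181])
tiltview()
im=read_camera("scene")
x=models.regions_of("scene","scanner")[0]; print(x["extent"])
S=camera_info("scene");s=status.observe();m=R.from_euler("xyz",s["tool_rot"]).as_matrix()
for th in(20,25,30,35,40):
    t=np.radians(th);o=[]
    for xx in(-.075,.075):
        for h in(0,.029):
            pz=h-.017;o.append(s["tool_pos"]+m@np.array([xx*np.cos(t)+pz*np.sin(t),.02,-(-xx*np.sin(t)+pz*np.cos(t)+.0217)]))
    print(th,proj(o,S).round(1).tolist())
a=cv2.cvtColor(im,cv2.COLOR_RGB2BGR)[130:250,320:480]; cv2.imwrite("pics/s9.png",cv2.resize(a,(800,600),interpolation=cv2.INTER_CUBIC))
```

```text
offset mm [ 0.8 -0.1  0.8]
t 22.0 pos [0.6333 0.2083 0.1818] rot [ 3.1408e+00 -4.0000e-04  1.3393e+00] F [-1.3  1.  -3.4] open 0.034 grip 25.0
extent 0.86 [232.6, 118.1, 322.5, 341.0]
head px width 233 318
0 [[222.0, 114.0], [232.0, 114.0], [276.0, 114.0], [226.0, 209.0]]
5 [[224.0, 112.0], [234.0, 117.0], [276.0, 115.0], [227.0, 204.0]]
10 [[227.0, 111.0], [235.0, 121.0], [276.0, 117.0], [228.0, 201.0]]
15 [[229.0, 112.0], [237.0, 126.0], [276.0, 120.0], [229.0, 198.0]]
20 [[231.0, 114.0], [238.0, 132.0], [276.0, 124.0], [230.0, 196.0]]
25 [[233.0, 117.0], [239.0, 138.0], [276.0, 128.0], [231.0, 195.0]]
30 [[234.0, 120.0], [241.0, 144.0], [276.0, 133.0], [232.0, 194.0]]
35 [[236.0, 125.0], [242.0, 151.0], [276.0, 139.0], [233.0, 193.0]]
40 [[237.0, 130.0], [243.0, 158.0], [276.0, 145.0], [234.0, 194.0]]
45 [[239.0, 136.0], [243.0, 165.0], [276.0, 152.0], [234.0, 194.0]]
[351.9, 183.4, 406.7, 230.1]
20 [[348.4, 204.2], [354.0, 196.2], [404.6, 228.8], [411.2, 221.3]]
25 [[349.2, 202.2], [355.8, 194.6], [402.6, 230.1], [410.0, 223.2]]
30 [[350.3, 200.3], [357.8, 193.1], [400.3, 231.3], [408.5, 224.9]]
35 [[351.5, 198.4], [360.0, 191.8], [398.0, 232.3], [406.9, 226.5]]
40 [[353.0, 196.6], [362.3, 190.6], [395.5, 233.2], [405.1, 228.0]]
```

View pics/s9.png

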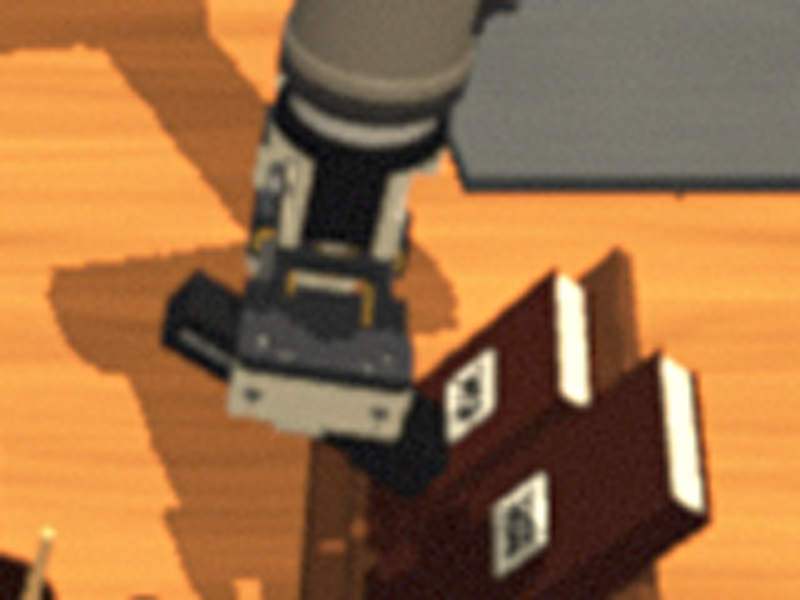

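The scanner's nose at (403–409, 223–229 px) faces the tall book's label, tilted about 28° nose-down. Holding still for the scan.

Emit:
send_rows([
  {"offset": [0, 0, 0], "yaw": 0},
  {"offset": [0, 0, 0], "yaw": 0},
  {"offset": [0, 0, 0], "yaw": 0},
  {"offset": [0, 0, 0], "yaw": 0},
  {"offset": [0, 0, 0], "yaw": 0},
  {"offset": [0, 0, 0], "yaw": 0},
  {"offset": [0, 0, 0], "yaw": 0},
  {"offset": [0, 0, 0], "yaw": 0},
  {"offset": [0, 0, 0], "yaw": 0},
  {"offset": [0, 0, 0], "yaw": 0},
  {"offset": [0, 0, 0], "yaw": 0},
  {"offset": [0, 0, 0], "yaw": 0},
  {"offset": [0, 0, 0], "yaw": 0},
  {"offset": [0, 0, 0], "yaw": 0},
  {"offset": [0, 0, 0], "yaw": 0},
  {"offset": [0, 0, 0], "yaw": 0},
  {"offset": [0, 0, 0], "yaw": 0},
  {"offset": [0, 0, 0], "yaw": 0},
])

```text
time: 24.0
tool_pos: [0.6331, 0.2086, 0.1812]
tool_rot: [3.142, -0.0, 1.34]
contact_force: [0.0, -0.4, -1.7]
opening: 0.0339
grip_force: 25.0
```

```bash
python3 -c "
from h import *
tiltview()" | head -3
```

```text
t 24.0 pos [0.6331 0.2086 0.1812] rot [ 3.1416e+00 -1.0000e-04  1.3398e+00] F [ 0.  -0.4 -1.7] open 0.0339 grip 25.0
extent 0.85 [234.4, 120.0, 322.9, 340.8]
head px width 233 318
```

Emit:
send_rows([
  {"offset": [-15, 0, -10], "yaw": 0},
  {"offset": [-25, 0, -20], "yaw": 0},
  {"offset": [0, 0, -40], "yaw": 0},
  {"offset": [-35.1, -19.3, 0], "yaw": 0},
  {"offset": [-35.1, -19.3, 0], "yaw": 0},
  {"offset": [-35.1, -19.3, 0], "yaw": 0},
  {"offset": [-35.1, -19.3, 0], "yaw": 0},
  {"offset": [-35.1, -19.3, 0], "yaw": 0},
  {"offset": [0, 0, 0], "yaw": 0.137},
  {"offset": [0, 0, 0], "yaw": 0.137},
  {"offset": [0, 0, 0], "yaw": 0.137},
  {"offset": [0, 0, 0], "yaw": 0.137},
  {"offset": [0, 0, 0], "yaw": 0.137},
  {"offset": [0, 0, 0], "yaw": 0.137},
  {"offset": [0, 0, 0], "yaw": 0.137},
  {"offset": [0, 0, 0], "yaw": 0.137},
  {"offset": [0, 0, 0], "yaw": 0.137},
  {"offset": [0, 0, 0], "yaw": 0.137},
  {"offset": [0, 0, 0], "yaw": 0},
])

```text
time: 26.0
tool_pos: [0.4895, 0.0202, 0.252]
tool_rot: [3.141, -0.001, -0.032]
contact_force: [-0.1, 0.2, -1.2]
opening: 0.0336
grip_force: 25.0
```

Run:
```python
from h import *
togo([.4926,.0209,.05])
tiltview()
for x in models.regions_of("wrist","pad")[:1]: 
    c=cv2.boxPoints(cv2.minAreaRect(np.argwhere(x["mask"])[:,::-1].astype(np.float32))); print("pad",x["conf"],x["extent"],ray(c,.005,camera_info("wrist")).round(3).tolist())
```

```text
offset mm [  2.8  -0.9 202. ]
t 26.0 pos [0.4895 0.0202 0.252 ] rot [ 3.1413e+00 -1.1000e-03 -3.1900e-02] F [-0.1  0.2 -1.2] open 0.0336 grip 25.0
extent 0.84 [232.5, 119.7, 323.2, 342.2]
head px width 233 319
0 [[219.0, 116.0], [230.0, 115.0], [274.0, 115.0], [224.0, 210.0]]
5 [[222.0, 114.0], [232.0, 118.0], [274.0, 116.0], [225.0, 206.0]]
10 [[224.0, 113.0], [233.0, 122.0], [274.0, 118.0], [226.0, 202.0]]
15 [[227.0, 113.0], [235.0, 127.0], [274.0, 121.0], [227.0, 199.0]]
20 [[229.0, 115.0], [236.0, 133.0], [274.0, 125.0], [228.0, 197.0]]
25 [[231.0, 118.0], [238.0, 139.0], [274.0, 129.0], [229.0, 196.0]]
30 [[233.0, 122.0], [239.0, 145.0], [274.0, 134.0], [230.0, 195.0]]
35 [[234.0, 126.0], [240.0, 152.0], [274.0, 140.0], [231.0, 194.0]]
40 [[236.0, 131.0], [241.0, 159.0], [274.0, 146.0], [232.0, 195.0]]
45 [[237.0, 137.0], [242.0, 166.0], [274.0, 153.0], [233.0, 195.0]]
pad 0.65 [221.9, 70.8, 328.6, 244.3] [[0.61, 0.081, 0.005], [0.607, -0.047, 0.005], [0.389, -0.052, 0.005], [0.393, 0.097, 0.005]]
```

Emit:
send_rows([
  {"offset": [2, -1, 30], "yaw": 0},
  {"offset": [0, 0, 45], "yaw": 0},
  {"offset": [0, 0, 45], "yaw": 0},
  {"offset": [0, 0, 40], "yaw": 0},
  {"offset": [0, 0, 25], "yaw": 0},
  {"offset": [0, 0, 15], "yaw": 0},
  {"offset": [0, 0, 0], "yaw": 0},
])

```text
time: 26.85
tool_pos: [0.4904, 0.0219, 0.0494]
tool_rot: [-3.141, 0.004, -0.028]
contact_force: [-0.5, -0.9, -0.4]
opening: 0.0337
grip_force: 25.0
```

Emit:
send_rows([
  {"offset": [0, 0, 5], "yaw": 0},
  {"offset": [0, 0, 5], "yaw": 0},
  {"offset": [0, 0, 5], "yaw": 0},
  {"offset": [0, 0, 5], "yaw": 0},
  {"offset": [0, 0, 5], "yaw": 0},
  {"offset": [0, 0, 5], "yaw": 0},
  {"offset": [0, 0, 0], "yaw": 0},
], squeeze=8)

```text
time: 27.55
tool_pos: [0.4915, 0.0219, 0.0206]
tool_rot: [-3.141, 0.001, -0.03]
contact_force: [-0.8, 0.1, -0.4]
opening: 0.0343
grip_force: 8.0
```

```bash
python3 -c "
from h import *
tiltview()"
```

```text
t 27.55 pos [0.4915 0.0219 0.0206] rot [-3.1414e+00  8.0000e-04 -3.0100e-02] F [-0.8  0.1 -0.4] open 0.0343 grip 8.0
extent 0.6 [231.2, 115.7, 323.7, 339.9]
head px width 230 321
0 [[219.0, 116.0], [230.0, 115.0], [274.0, 115.0], [224.0, 210.0]]
5 [[222.0, 114.0], [232.0, 118.0], [274.0, 116.0], [225.0, 206.0]]
10 [[224.0, 113.0], [233.0, 122.0], [274.0, 118.0], [226.0, 202.0]]
15 [[227.0, 113.0], [235.0, 127.0], [274.0, 121.0], [227.0, 199.0]]
20 [[229.0, 115.0], [236.0, 133.0], [274.0, 125.0], [228.0, 197.0]]
25 [[231.0, 118.0], [238.0, 139.0], [274.0, 129.0], [229.0, 196.0]]
30 [[233.0, 122.0], [239.0, 145.0], [274.0, 134.0], [230.0, 195.0]]
35 [[234.0, 126.0], [240.0, 152.0], [274.0, 140.0], [231.0, 194.0]]
40 [[236.0, 131.0], [241.0, 159.0], [274.0, 146.0], [232.0, 195.0]]
45 [[237.0, 137.0], [242.0, 166.0], [274.0, 153.0], [233.0, 196.0]]
```

Emit:
send_rows([
  {"offset": [0, 0, 4], "yaw": 0},
  {"offset": [0, 0, 4], "yaw": 0},
  {"offset": [0, 0, 4], "yaw": 0},
  {"offset": [0, 0, 3], "yaw": 0},
  {"offset": [0, 0, 0], "yaw": 0},
])

```text
time: 28.15
tool_pos: [0.4918, 0.0219, 0.0057]
tool_rot: [-3.141, 0.0, -0.03]
contact_force: [0.2, -0.8, -1.5]
opening: 0.0338
grip_force: 8.0
```

Emit:
send_rows([
  {"offset": [0, 0, 2], "yaw": 0},
  {"offset": [0, 0, 1], "yaw": 0},
  {"offset": [0, 0, 0], "yaw": 0},
])

```text
time: 28.45
tool_pos: [0.4919, 0.0219, 0.0031]
tool_rot: [-3.141, -0.0, -0.03]
contact_force: [-0.4, -0.8, -0.8]
opening: 0.0339
grip_force: 8.0
```

```bash
python3 -c "
from h import *
tiltview()" | head -8
```

```text
t 28.45 pos [0.4919 0.0219 0.0031] rot [-3.1415 -0.     -0.0302] F [-0.4 -0.8 -0.8] open 0.0339 grip 8.0
extent 0.67 [227.0, 111.6, 327.8, 343.0]
head px width 224 327
0 [[219.0, 116.0], [230.0, 115.0], [274.0, 115.0], [224.0, 210.0]]
5 [[222.0, 114.0], [232.0, 118.0], [274.0, 116.0], [225.0, 206.0]]
10 [[224.0, 113.0], [233.0, 122.0], [274.0, 118.0], [226.0, 202.0]]
15 [[227.0, 113.0], [235.0, 127.0], [274.0, 121.0], [227.0, 199.0]]
20 [[229.0, 115.0], [236.0, 133.0], [274.0, 125.0], [228.0, 197.0]]
```

Emit:
send_rows([
  {"offset": [0, 0, 1.5], "yaw": 0},
  {"offset": [0, 0, 1.5], "yaw": 0},
  {"offset": [0, 0, 0], "yaw": 0},
  {"offset": [0, 0, 0], "yaw": 0},
])

```text
time: 28.95
tool_pos: [0.4919, 0.0218, 0.0001]
tool_rot: [-3.142, -0.0, -0.03]
contact_force: [-0.1, 0.4, -1.7]
opening: 0.0336
grip_force: 8.0
```

```bash
python3 -c "
from h import *
tiltview()" | head -6
```

```text
t 28.95 pos [4.919e-01 2.180e-02 1.000e-04] rot [-3.1415e+00 -1.0000e-04 -3.0200e-02] F [-0.1  0.4 -1.7] open 0.0336 grip 8.0
extent 0.9 [226.4, 114.8, 330.4, 340.3]
head px width 223 328
0 [[220.0, 116.0], [230.0, 115.0], [274.0, 115.0], [224.0, 210.0]]
5 [[222.0, 114.0], [232.0, 118.0], [274.0, 116.0], [225.0, 206.0]]
10 [[224.0, 113.0], [233.0, 122.0], [274.0, 118.0], [226.0, 202.0]]
```

Emit:
send_rows([
  {"offset": [0, 0, 1], "yaw": 0},
  {"offset": [0, 0, 1], "yaw": 0},
  {"offset": [0, 0, 1], "yaw": 0},
  {"offset": [0, 0, 0], "yaw": 0},
  {"offset": [0, 0, 0], "yaw": 0},
])

```text
time: 29.55
tool_pos: [0.492, 0.0219, -0.0029]
tool_rot: [-3.142, -0.0, -0.03]
contact_force: [0.3, -0.8, -0.6]
opening: 0.0341
grip_force: 8.0
```

Run:
```python
from h import *
tiltview()
im=read_camera("wrist"); cv2.imwrite("pics/w10.png",cv2.cvtColor(im,cv2.COLOR_RGB2BGR))
```

```text
t 29.55 pos [ 0.492   0.0219 -0.0029] rot [-3.1415e+00 -3.0000e-04 -3.0200e-02] F [ 0.3 -0.8 -0.6] open 0.0341 grip 8.0
extent 0.71 [224.9, 113.9, 331.6, 341.1]
head px width 222 328
0 [[219.0, 116.0], [230.0, 115.0], [274.0, 115.0], [224.0, 210.0]]
5 [[222.0, 114.0], [232.0, 118.0], [274.0, 116.0], [225.0, 206.0]]
10 [[224.0, 113.0], [233.0, 122.0], [274.0, 118.0], [226.0, 202.0]]
15 [[227.0, 113.0], [235.0, 127.0], [274.0, 121.0], [227.0, 199.0]]
20 [[229.0, 115.0], [236.0, 133.0], [274.0, 125.0], [228.0, 197.0]]
25 [[231.0, 118.0], [238.0, 139.0], [274.0, 129.0], [229.0, 196.0]]
30 [[233.0, 122.0], [239.0, 145.0], [274.0, 134.0], [230.0, 195.0]]
35 [[234.0, 126.0], [240.0, 152.0], [274.0, 140.0], [231.0, 194.0]]
40 [[236.0, 131.0], [241.0, 159.0], [274.0, 146.0], [232.0, 195.0]]
45 [[237.0, 137.0], [242.0, 166.0], [274.0, 153.0], [233.0, 195.0]]
```

Emit:
send_rows([
  {"offset": [0, 0, 1], "yaw": 0},
  {"offset": [0, 0, 1], "yaw": 0},
  {"offset": [0, 0, 0], "yaw": 0},
  {"offset": [0, 0, 0], "yaw": 0},
  {"offset": [0, 0, 0], "yaw": 0},
])

```text
time: 30.2
tool_pos: [0.4919, 0.0219, -0.004]
tool_rot: [3.142, -0.001, -0.03]
contact_force: [-3.1, 0.8, 8.4]
opening: 0.0343
grip_force: 12.5
```

Run:
```python
from h import *
tiltview()
im=read_camera("wrist"); g=cv2.cvtColor(im,cv2.COLOR_RGB2GRAY)
for f in("w10",): 
    for n,gg in(("now",g),("prev",cv2.imread("pics/w10.png",0))):
        L=cv2.createLineSegmentDetector().detect(gg[90:240,180:370])[0][:,0]
        for l in L:
            if np.hypot(l[2]-l[0],l[3]-l[1])>40: print(n,(l+[180,90,180,90]).round(1).tolist())
```

```text
t 30.2 pos [ 0.4919  0.0219 -0.004 ] rot [ 3.1416e+00 -5.0000e-04 -3.0100e-02] F [-3.1  0.8  8.4] open 0.0343 grip 12.5
extent 0.65 [225.4, 117.0, 333.1, 342.5]
head px width 222 329
0 [[219.0, 116.0], [230.0, 115.0], [274.0, 115.0], [224.0, 210.0]]
5 [[222.0, 114.0], [232.0, 118.0], [274.0, 116.0], [225.0, 206.0]]
10 [[224.0, 113.0], [233.0, 122.0], [274.0, 118.0], [226.0, 202.0]]
15 [[227.0, 113.0], [235.0, 127.0], [274.0, 121.0], [227.0, 199.0]]
20 [[229.0, 115.0], [236.0, 133.0], [274.0, 125.0], [228.0, 197.0]]
25 [[231.0, 118.0], [238.0, 139.0], [274.0, 129.0], [229.0, 196.0]]
30 [[233.0, 122.0], [239.0, 145.0], [274.0, 134.0], [230.0, 195.0]]
35 [[234.0, 126.0], [240.0, 152.0], [274.0, 140.0], [231.0, 194.0]]
40 [[236.0, 131.0], [241.0, 159.0], [274.0, 146.0], [232.0, 195.0]]
45 [[237.0, 137.0], [242.0, 166.0], [274.0, 153.0], [233.0, 195.0]]
now [235.6, 115.9, 316.9, 115.9]
now [316.9, 113.7, 235.6, 113.8]
now [325.6, 120.1, 226.9, 120.3]
now [261.9, 107.5, 308.1, 107.4]
prev [235.6, 115.8, 315.6, 115.8]
prev [316.9, 113.0, 235.6, 112.9]
prev [330.0, 121.8, 328.2, 164.4]
prev [225.6, 108.9, 306.9, 107.4]
prev [324.4, 119.9, 226.9, 119.8]
```

Emit:
send_rows([
  {"offset": [0, 0, -0.5], "yaw": 0},
  {"offset": [0, 0, 0], "yaw": 0},
  {"offset": [0, 0, 0], "yaw": 0},
  {"offset": [0, 0, 0], "yaw": 0},
  {"offset": [0, 0, 0], "yaw": 0},
  {"offset": [0, 0, -10], "yaw": 0},
  {"offset": [0, 0, -20], "yaw": 0},
  {"offset": [0, 0, -40], "yaw": 0},
  {"offset": [0, 0, -45], "yaw": 0},
  {"offset": [0, 0, -45], "yaw": 0},
  {"offset": [0, 0, -40], "yaw": 0},
  {"offset": [0, 0, 0], "yaw": 0},
], hand=0.4)

```text
time: 31.55
tool_pos: [0.4945, 0.0217, 0.2015]
tool_rot: [3.141, -0.011, -0.03]
contact_force: [1.0, 0.2, 0.8]
opening: 0.0554
grip_force: 0.0
```

Run:
```python
from h import *
state()
a=cv2.cvtColor(read_camera("wrist"),cv2.COLOR_RGB2BGR); b=cv2.cvtColor(read_camera("scene"),cv2.COLOR_RGB2BGR)[120:330,110:480]
b=cv2.resize(b,(450,255),interpolation=cv2.INTER_CUBIC)
cv2.imwrite("pics/fin.png",np.hstack([cv2.resize(a,(340,255)),b]))
```

```text
t 31.55 pos [0.4945 0.0217 0.2015] rot [ 3.1409 -0.0107 -0.03  ] F [1.  0.2 0.8] open 0.0554 grip 0.0
```

View pics/fin.png

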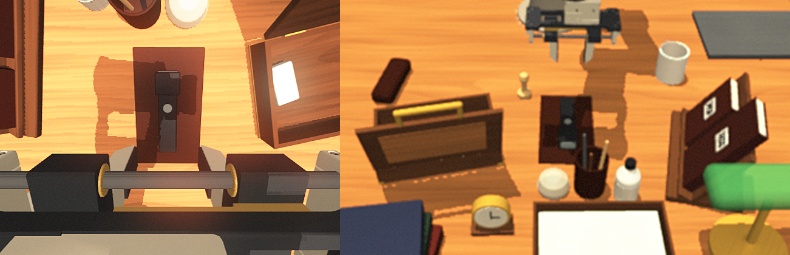

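The scanner lies flat on the pad, button side up, at (156–182, 70–152). The lid stands open on its stop, and every other object is where it was.

```bash
python3 -c "
from cell import ticket
print(ticket.hand_in())"
```

```text
the job is handed in; nothing more can be done
None
```

The job is handed in: the lid is open on its stop, the tall book's label was scanned from about 6 cm (hold of about 2.5 s, about 28° nose-down against the label's 30°), and the scanner lies flat, right way up, on the pad; the clock read about 32 s and the books were not touched.

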